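# Reset the end stop of a stop board and feed the rail against it

### The arm

A 6-joint arm with a two-finger parallel gripper is mounted at the origin on the work surface. World frame = base frame: x ahead of the robot, y to its left, z up, the work surface at z = 0. Lengths are in m, angles in rad, forces in N, time in s.
With the tool pointing down it reaches from about 0.25 to 0.775 m from the base axis. Payload 8.9 kg.
Tool frame: the origin (TCP) lies on the centre line of the jaws, within the pads' length; the fingertips stand 14 mm ahead of it and the grasp point (between the pads) lies 5 mm behind it; z points along the fingers, y is the direction in which the jaws open and shut (so a half turn about z gives the same grasp; the last joint's range is limited). The gripper opens to 85 mm and grips with 20 to 120 N. Pads are 22 mm wide; open, the fingers measure 114 mm over their backs; the gripper's body (76 mm by 85 mm) begins 54 mm behind the grasp point. The pads swing forward as they close: fully open they stand 13 mm farther back than shut.
Start: joints at [-1.248, 0.291, -0.153, 1.127, 0, 1.431], TCP at [0.234, -0.47, 0.245] pointing down, gripper open.
Joint ranges: [-2.52, 2.52], [-0.91, 1.74], [-1.3, 1.37], [-1.96, 2.02], [-1.52, 1.47], [-3.14, 3.14]. Speed limits (rad/s): [2.22, 2.22, 2.79, 3.14, 3.14, 3.14].

### API

Orientations are given as [roll, pitch, yaw] about the fixed x, y, z axes, in that order (R = Rz(yaw) Ry(pitch) Rx(roll)).
In Python, from station import manip gives the robot as it stands.
- The arm moves only by the tool move_arm, never from a script. Its arguments are lists of equal length, an entry for each row: "translation": the shift along the tool's x, y, z in mm, a list of three; "twist": the turn, a rotation vector about the tool's x, y, z in rad, a list of three; "hand": the opening, from -1 (shut) to 1 (fully open), so that 0 is half open. A call has exactly 8 rows; each row shifts and turns the commanded pose from where the row before left it, along the tool's axes as they then stand; what a row does not reach is not made up. A row lasts 1/8 s, in which the tool goes at most 62.5 mm and 10.7 degrees, less where a joint would pass 70% of its speed; a pose out of reach is approached as far as the arm can. A call is refused whole if a number of a shift passes 62.5 or a number of a turn 0.188, either way. A call with a gripper value outside its range is refused whole. The fingers move at their own pace and stop on an object; "force" is the grip in N (left out, the last holds). Time passes only in rows, so rows that do not move let the fingers close, or fill a call up. It gives the time, the measured TCP pose, the force and the opening at its end, in the units of the state.
- manip.observe(): the state, without advancing time (a new reading comes with each control period).
- manip.capture(name): name is "side" or "top" or "wrist"; returns a dict with "pixels" (384x512x3 uint8, red, green, blue), "z_map" (384x512 float32, m along the optical axis (not along the pixel's ray), 0 where there is no reading), "fovy" (degrees; the focal length in pixels is half the picture's height over the tangent of half this angle, whatever the lens; pixels are square), "cx", "cy" (the principal point, pixels), "k1" (the pictures are not rectified: a ray, as slopes to the right and down, at radius r is drawn at 1 + k1 r^2 times it, then the intrinsics apply), "eye" and "orientation" of the camera in the world. Camera axes: x right, y down, z forward; pixel columns grow to the right and rows downward; lengths in m; the calibration is good to about 2 mm. A picture is of the moment at which its call begins.
- manip.job_done(): hands the job in, once; it reports no verdict.
The state is a dict: "time": time; "joint_pos": joint angles; "qvel": joint speeds; "effort": joint torques, N m; "tool_pos": TCP position; "tcp_rot": TCP orientation; "ft_force": force on the tool from outside, world axes, zero at the start; "moment": the same for the moment, N m; "width": finger opening in m.
Only numpy, scipy, OpenCV 4.12 (cv2) and the standard library are available. Lean on these libraries where they do the work, as an engineer would, in place of code of your own. Each camera call takes 0.05 s, during which the arm holds its last target.

### The job

Set the end stop on the black stop board to the index pointer: loosen the knurled lock ring anticlockwise until the small knob above it is free, turn the knob until the tip of the stop's pointer lines up with the tip of the index pointer, then turn the lock ring back clockwise until it is fully tight. After that push the wooden rail into the funnel guides until its front end rests against the stop face, and let go. Do not shift the index pointer, and leave the screwdriver, the offcut, the tape measure and the hex key where they lie.

Things in the scene. Friction and masses are not known exactly. Their poses are not given: they have to be found in the camera images.
- jig: fixed black stop board, 200 x 530 x 12 mm. Origin on the bench surface on the feed line; +y = feed direction, z up; board top z = 12 mm. Aluminium guides (tops z = 32 mm) form a funnel: 90 mm wide inside at y = -70, narrowing to a throat 43 mm wide from y = 0 to 56, centred on x = 0. Grey housing 76 x 80 mm, top z = 40, centred at x = 0, y = 165; pillar on it carries ring and knob
- ring_grip (a point): centre of the lock ring, half-way up, on its vertical axis: knurled steel ring, 56 mm diameter, z = 64 to 84 mm above the bench, gripped across its diameter with the fingers straddling the knob above (knob top z = 114). Below it a pillar of 50 mm diameter, then the housing top at z = 40. One lug, 7 mm wide, stands out 11 mm from its rim
- ring_lug (a point): outer end of the ring's only lug, 36 mm from the ring axis; when the ring is tight the lug points along the board's +x, over the small fixed tab on the housing; when fully loose it has swung 72 degrees anticlockwise (towards the board's +y)
- lockring (a joint): ring angle, rad: 0 = tight (end of travel), grows anticlockwise from above, 1.25 = fully loose (end of travel). Turns in place and stays where left (0.3 N m of friction); below 0.4 it clamps the knob shaft and stiffens, to about 0.55 N m at 0. While tight the knob cannot be turned; above 0.5 it is free
- knob_grip (a point): centre of the adjuster knob, half-way up: ribbed round aluminium knob, 30 mm diameter, 22 mm high, z = 92 to 114 mm above the bench, on the ring's axis, 8 mm above the ring. Turns in place, needs about 0.2 N m when the ring is loose
- knob (a joint): knob angle in rad, grows clockwise seen from above; travel -0.1 to 2.1. It drives the stop: each rad clockwise moves the stop 20 mm towards the funnel (the board's -y)
- stop_face (a point): centre of the flat stop face (36 mm wide, 24 mm high, looks towards the board's -y, between the throat and the housing), at z = 24 mm above the bench. The stop is driven only by the knob; with the lock ring tight it withstands a short push of about 15 N, with the ring loose it gives way at about 8 N
- stop_tip (a point): tip of the stop's pointer, a thin steel arm that reaches from the stop towards the board's +x; 12 mm further in the board's +y than the stop face, z = 30 mm
- index_tip (a point): tip of the index pointer, a small dark block with a thin finger pointing to the board's -x at the stop's pointer, on a short graduated rail; z = 30 mm; held by its brass screw at a different place along the rail each time. The stop is set when stop_tip and index_tip have the same y in the board's frame (x differs by 3 mm)
- work_center (a point): centre of the wooden rail, half-way up: 40 mm wide, 170 mm long (its y axis), 24 mm high, about 0.11 kg, lying flat on the board before the funnel, a little askew and off-centre; its long axis is roughly the board's y
- work_front (a point): centre of the rail's front end face, 85 mm from its centre towards the funnel; this end must rest against the stop face
- driver: screwdriver lying on the bench beside the board, on the robot's side; leave it
- offcut: wood offcut 40 x 75 x 24 mm on the bench beside the board, on the far side; leave it
- tape: tape measure, 65 x 34 x 58 mm high, on the bench beside the board, on the far side; leave it
- hexkey: small bent hex key, 65 x 20 mm, 6 mm thick, lying on the board on the robot's side of the throat; leave it

How it is judged:
By the outcome, as a careful person would: the job done as asked, in the order asked, and still so for the second after the job is handed in, with the robot touching nothing.
It also fails if it takes over 69 s, if anything falls off the work surface, if the arm or the gripper's body presses on something with over 40 N, if the wrist force passes 120 N, or if a joint passes its speed limit or range.

## Working session

There is one attempt and no reset: what is moved stays moved. The work goes in short steps, Python scripts to look and compute and a tool call to move; the robot and the scene stay as the last step left them, time stands still between calls to the robot, and variables do not carry over. Pictures are saved under pics/ and viewed, and the job is handed in when it is done.

Besides the shell and the picture viewer there is one more tool, called after "Call:" as name(argument=value, ...) on one line, values as JSON. move_arm: Moves the arm, as the interface text tells. Its arguments: {"type":"object","properties":{"translation":{"type":"array","items":{"type":"array","items":{"type":"number"}}},"twist":{"type":"array","items":{"type":"array","items":{"type":"number"}}},"hand":{"type":"array","items":{"type":"number"}},"force":{"type":"number"}},"required":["translation","twist","hand"]}

```bash
ls; mkdir -p pics; cat > h.py <<'E'
import numpy as np, cv2, json
from station import manip
def cap(name,tag):
    c=manip.capture(name)
    np.savez(f'pics/{tag}.npz',**{k:np.asarray(v) for k,v in c.items()})
    cv2.imwrite(f'pics/{tag}.png',c['pixels'][:,:,::-1]); return c
def load(tag):
    d=np.load(f'pics/{tag}.npz'); return {k:d[k] for k in d.files}
E
python3 - <<'E'
from h import *
print(manip.observe())
for n in ['top','side','wrist']:
    c=cap(n,n+'0'); print(n,{k:v for k,v in c.items() if k not in('pixels','z_map')})
E
```

```text
pics
{'time': 0.0, 'joint_pos': array([-1.24826941e+00,  2.91293750e-01, -1.54086084e-01,  1.12668803e+00,
       -2.37180156e-05,  1.43150900e+00]), 'qvel': array([ 0.00153931, -0.00031185, -0.00109681,  0.00066144,  0.00044371,
       -0.00119835]), 'effort': array([ 9.04461594e-04, -5.37138283e+01,  3.31374013e+01,  1.57510262e-02,
       -3.93449945e-04, -2.58907340e-05]), 'tool_pos': array([ 0.23380185, -0.46962338,  0.2447403 ]), 'tcp_rot': array([-3.14033014e+00, -1.53048022e-04,  4.61814169e-01]), 'ft_force': array([-0.2937865 ,  0.34470313,  0.52573068]), 'moment': array([-0.00046665, -0.01485242, -0.01571484]), 'width': 0.08561195963984998}
top {'fovy': 57.717158283761755, 'cx': 258.5079890621962, 'cy': 187.7023103570029, 'k1': 0.022505242394054364, 'eye': array([0.53041194, 0.03676354, 0.73249104]), 'orientation': array([-3.04465999, -0.01754914, -1.5628864 ])}
side {'fovy': 47.83797038685386, 'cx': 260.06826322981146, 'cy': 187.1355275470176, 'k1': -0.07233516914737959, 'eye': array([ 0.18488151, -0.34795707,  0.5756804 ]), 'orientation': array([-2.25890908e+00,  4.13575486e-05, -8.12677797e-01])}
wrist {'fovy': 66.67696496641665, 'cx': 257.2594150405327, 'cy': 194.02085105172117, 'k1': 0.014199755696439725, 'eye': array([ 0.30254824, -0.43596404,  0.37479399]), 'orientation': array([ 2.83734512e+00,  1.89904997e-03, -1.10853838e+00])}
```

View pics/top0.png

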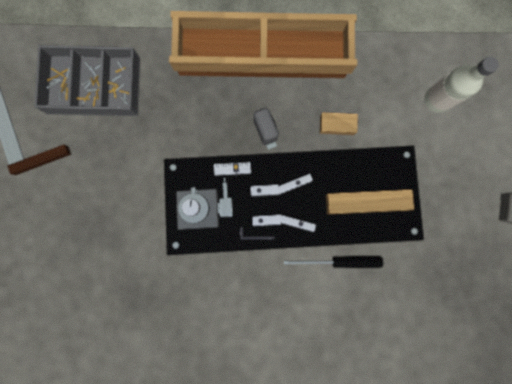

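View pics/side0.png

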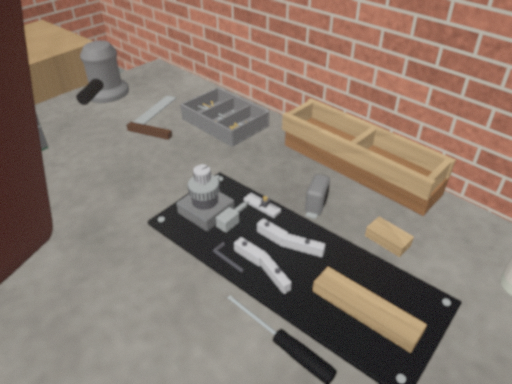

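View pics/wrist0.png

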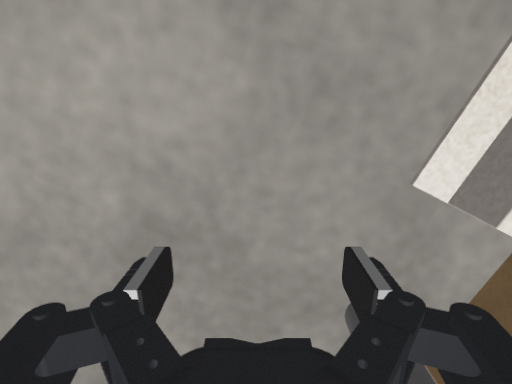

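The top view shows the board with the ring and knob at (193,208), the lug pointing up (board +x), the stop at about (225,205), the index at about (235,168), and the rail at (370,202). The side view shows the same things. Next I'll set up the calibration code and measure.

```bash
cat >> h.py <<'E'
from scipy.spatial.transform import Rotation as R
def Rm(c): return R.from_euler('xyz',c['orientation']).as_matrix()
def f_(c): return 192/np.tan(np.radians(float(c['fovy']))/2)
def K_(c): f=f_(c); return np.array([[f,0,float(c['cx'])],[0,f,float(c['cy'])],[0,0,1]])
def rays(c,px):
    px=np.asarray(px,float).reshape(-1,2)
    d=(px-[float(c['cx']),float(c['cy'])])/f_(c); u=d.copy()
    for _ in range(20): u=d/(1+float(c['k1'])*(u**2).sum(1,keepdims=True))
    return np.c_[u,np.ones(len(u))]@Rm(c).T
def plane(c,px,z):
    r=rays(c,px); e=np.asarray(c['eye']); return e+r*((z-e[2])/r[:,2])[:,None]
def proj(c,P):
    q=(np.atleast_2d(P)-np.asarray(c['eye']))@Rm(c); u=q[:,:2]/q[:,2:]
    u=u*(1+float(c['k1'])*(u**2).sum(1,keepdims=True)); return u*f_(c)+[float(c['cx']),float(c['cy'])]
def tri(obs):
    A=np.zeros((3,3));b=np.zeros(3)
    for c,p in obs:
        r=rays(c,p)[0]; r/=np.linalg.norm(r); M=np.eye(3)-np.outer(r,r); A+=M;b+=M@np.asarray(c['eye'])
    x=np.linalg.solve(A,b); res=[np.linalg.norm(np.cross(rays(c,p)[0]/np.linalg.norm(rays(c,p)[0]),x-np.asarray(c['eye'])))for c,p in obs]
    return x,res
def depthpt(c):
    v,u=np.mgrid[0:384,0:512]; r=rays(c,np.c_[u.ravel(),v.ravel()]+0.0)
    return (np.asarray(c['eye'])+r*np.asarray(c['z_map']).reshape(-1,1)).reshape(384,512,3)
E
python3 - <<'E'
from h import *
t=load('top0'); s=load('side0')
for n,c in(('t',t),('s',s)):
    im=c['pixels']; m=(im.max(2)<40).astype(np.uint8)
    m=cv2.morphologyEx(m,cv2.MORPH_CLOSE,np.ones((5,5)))
    cs,_=cv2.findContours(m,0,1)
    k=[q for q in cs if cv2.contourArea(q)>8000]
    for q in k:
        h=cv2.convexHull(q); a=cv2.approxPolyDP(h,8,True).reshape(-1,2); print(n,cv2.contourArea(q),a.tolist()); print(plane(c,a,.012).round(4).tolist())
P=depthpt(t)
for p in[(193,208),(193,190),(225,207),(370,202),(340,122),(350,160),(100,300),(205,222)]: print(p,P[p[1],p[0]].round(4))
for tag,(x,y,w,h) in(('top0',(150,140,130,120)),('side0',(150,150,160,120)),('top0',(300,110,130,140))):
    im=load(tag)['pixels'][y:y+h,x:x+w,::-1]
    cv2.imwrite(f'pics/z_{tag}_{x}.png',cv2.resize(im,None,fx=5,fy=4.9 if 0 else 5 if h*5<=600 else 4,interpolation=cv2.INTER_CUBIC)if h*5<=600 else cv2.resize(im,None,fx=4,fy=4))
E
```

```text
t 23485.0 [[413, 147], [421, 239], [168, 253], [166, 159]]
[[0.6899, -0.3004, 0.012], [0.4979, -0.3101, 0.012], [0.4658, 0.2071, 0.012], [0.6587, 0.2177, 0.012]]
s 15619.5 [[229, 271], [337, 239], [459, 303], [415, 383], [378, 383]]
[[0.4877, 0.0099, 0.012], [0.6712, -0.0776, 0.012], [0.6895, -0.3009, 0.012], [0.5248, -0.3129, 0.012], [0.4912, -0.2757, 0.012]]
(193, 208) [0.5536 0.1422 0.1119]
(193, 190) [0.589  0.1495 0.0742]
(225, 207) [0.559  0.0917 0.0353]
(370, 202) [ 0.5715 -0.1986  0.0372]
(340, 122) [ 0.7391 -0.1444  0.0228]
(350, 160) [ 0.6611 -0.1673  0.0111]
(100, 300) [ 0.3704  0.3436 -0.0021]
(205, 222) [0.5289 0.13   0.0408]
```

View pics/z_top0_150.png

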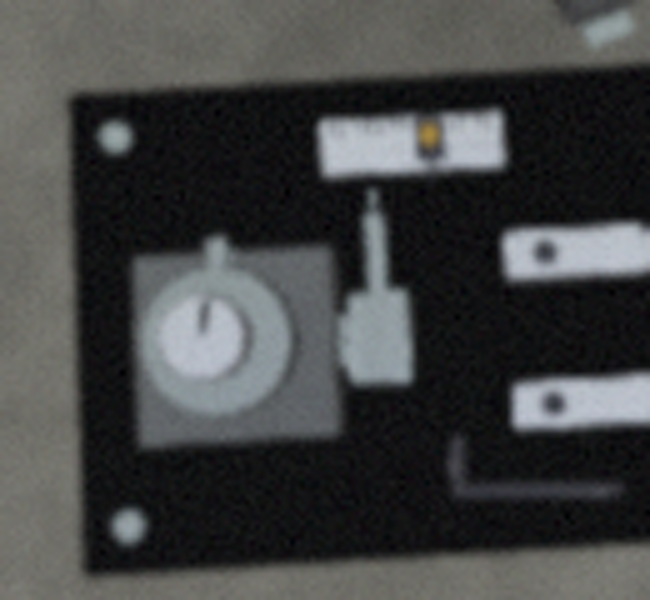

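View pics/z_side0_150.png

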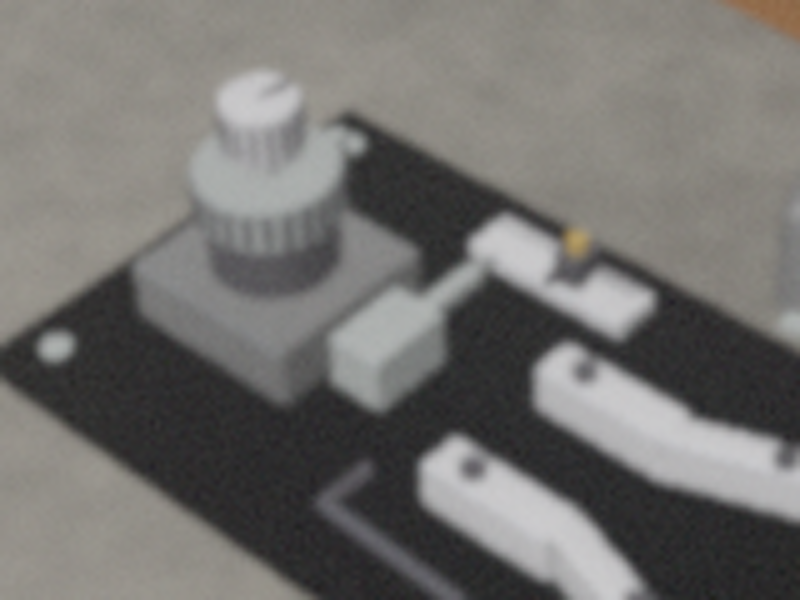

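```bash
python3 - <<'E'
from h import *
t=load('top0'); s=load('side0')
z=lambda x,y,x0,y0:[(x+.5)/5-.5+x0,(y+.5)/5-.5+y0]
kt=z(201,338,150,140); ks=z(261,97,150,150)
print('knobtop',tri([(t,kt),(s,ks)]),plane(t,[kt],.114),plane(s,[ks],.114))
print('ringtop',plane(t,[z(218,341,150,140)],.084))
# stop tip
print('stoptip',plane(t,[z(373,190,150,140)],.030),'idx',plane(t,[z(430,160,150,140)],.03))
# wood mask
im=t['pixels']; hsv=cv2.cvtColor(im,cv2.COLOR_RGB2HSV); m=((hsv[...,0]>8)&(hsv[...,0]<25)&(hsv[...,1]>80)&(hsv[...,2]>100)).astype(np.uint8)
cs,_=cv2.findContours(m,0,1)
for q in cs:
    a=cv2.contourArea(q)
    if 200<a<6000 and cv2.boundingRect(q)[1]>90:
        P=plane(t,q.reshape(-1,2),.036 if a>1000 else .024)[:,:2].astype(np.float32)
        r=cv2.minAreaRect(P); print(a,cv2.boundingRect(q),r,cv2.boxPoints(r).round(4).tolist())
E
```

```text
knobtop (array([0.55566933, 0.14628995, 0.11634156]), [np.float64(0.0011787984279727933), np.float64(0.0011787984279729021)]) [[0.55487541 0.14749296 0.114     ]] [[0.5583718  0.14793006 0.114     ]]
ringtop [[0.55500288 0.14656725 0.084     ]]
stoptip [[0.61873916 0.09471707 0.03      ]] idx [[0.63126172 0.07180349 0.03      ]]
1607.5 (328, 190, 86, 24) ((0.5727396011352539, -0.19991284608840942), (0.040858205407857895, 0.17063499987125397), 3.2524726390838623) [[0.5475000143051147, -0.11590000241994858], [0.557200014591217, -0.28630000352859497], [0.5979999899864197, -0.2838999927043915], [0.5882999897003174, -0.1136000007390976]]
712.0 (320, 112, 38, 23) ((0.7361220121383667, -0.14118622243404388), (0.07668840885162354, 0.045140814036130905), 87.85032653808594) [[0.7121000289916992, -0.17870000004768372], [0.7572000026702881, -0.18039999902248383], [0.7601000070571899, -0.10369999706745148], [0.7149999737739563, -0.10199999809265137]]
```

```bash
cat >> h.py <<'E'
def plan(tgt,yaw,n,ease=False,dyaw=None):
    """rows from measured pose to tgt (m), yaw (continuous dyaw if given), tool kept vertical"""
    o=manip.observe(); p=np.array(o['tool_pos']); Rc=R.from_euler('xyz',o['tcp_rot'])
    y0=o['tcp_rot'][2]
    if dyaw is None: dyaw=(yaw-y0+np.pi)%(2*np.pi)-np.pi
    w=np.linspace(0,1,n+1)
    if ease: w=(1-np.cos(np.pi*w))/2
    T=[];W=[];tgt=np.asarray(tgt)
    for i in range(n):
        dw=w[i+1]-w[i]
        d=Rc.inv().apply((tgt-p)*dw); Rn=R.from_euler('xyz',[np.pi,0,y0+dyaw*w[i+1]])
        rv=(Rc.inv()*Rn).as_rotvec(); T.append((d*1000).round(1).tolist()); W.append(rv.round(4).tolist()); Rc=Rn
    for i in range(0,n,8): print('T',T[i:i+8]);print('W',W[i:i+8])
def st():
    o=manip.observe(); print('t',round(o['time'],2),'p',np.round(o['tool_pos'],4),'rpy',np.round(o['tcp_rot'],4),'F',np.round(o['ft_force'],1),'M',np.round(o['moment'],2),'w',round(o['width'],4),'j',np.round(o['joint_pos'],2))
E
python3 -c "
from h import *
plan([.556,.147,.25],2.57,16)"
```

```text
T [[35.2, -25.5, -0.3], [38.3, -20.7, -0.3], [40.6, -15.5, -0.3], [42.3, -10.0, -0.3], [43.3, -4.4, -0.3], [43.5, 1.4, -0.3], [42.9, 7.1, -0.3], [41.6, 12.6, -0.3]]
W [[-0.0009, -0.0002, -0.1318], [-0.0, 0.0, -0.1318], [0.0, 0.0, -0.1318], [0.0, 0.0, -0.1318], [0.0, 0.0, -0.1318], [0.0, 0.0, -0.1318], [-0.0, 0.0, -0.1318], [0.0, 0.0, -0.1318]]
T [[39.6, 18.0, -0.3], [36.9, 23.0, -0.3], [33.5, 27.7, -0.3], [29.6, 31.8, -0.3], [25.2, 35.5, -0.3], [20.3, 38.5, -0.3], [15.1, 40.8, -0.3], [9.6, 42.4, -0.3]]
W [[0.0, 0.0, -0.1318], [0.0, 0.0, -0.1318], [-0.0, 0.0, -0.1318], [0.0, 0.0, -0.1318], [0.0, 0.0, -0.1318], [-0.0, 0.0, -0.1318], [0.0, 0.0, -0.1318], [-0.0, 0.0, -0.1318]]
```

Call:
move_arm(translation=[[35,-25.5,0],[38.5,-20.5,0],[40.5,-15.5,0],[42.5,-10,0],[43.5,-4.5,0],[43.5,1.5,0],[43,7,0],[41.5,12.5,0]], twist=[[0,0,-0.132],[0,0,-0.132],[0,0,-0.132],[0,0,-0.132],[0,0,-0.132],[0,0,-0.132],[0,0,-0.132],[0,0,-0.132]], hand=[1,1,1,1,1,1,1,1])

```text
time: 1.15
tool_pos: [0.3953, -0.16, 0.2453]
tcp_rot: [3.142, -0.0, 1.522]
ft_force: [0.4, -0.8, -0.3]
width: 0.0852
```

Call:
move_arm(translation=[[39.5,18,0],[37,23,0],[33.5,27.5,0],[29.5,32,0],[25,35.5,0],[20.5,38.5,0],[15,41,0],[9.5,42.5,0]], twist=[[0,0,-0.132],[0,0,-0.132],[0,0,-0.132],[0,0,-0.132],[0,0,-0.132],[0,0,-0.132],[0,0,-0.132],[0,0,-0.132]], hand=[1,1,1,1,1,1,1,1])

```text
time: 2.15
tool_pos: [0.5558, 0.1489, 0.245]
tcp_rot: [-3.141, -0.0, 2.578]
ft_force: [1.1, -0.9, -0.1]
width: 0.0855
```

```bash
python3 -c "
from h import *
st();cap('wrist','w1');st()"
```

```text
t 2.15 p [0.5558 0.1489 0.245 ] rpy [-3.1413e+00 -2.0000e-04  2.5783e+00] F [ 1.1 -0.9 -0.1] M [-0.07 -0.02 -0.03] w 0.0855 j [ 0.13  0.39 -0.01  1.17 -0.    0.7 ]
t 2.2 p [0.5576 0.1528 0.2447] rpy [ 3.1391e+00 -3.0000e-04  2.5868e+00] F [-2.2  1.9 -0.8] M [0.13 0.17 0.03] w 0.0851 j [ 0.14  0.39 -0.01  1.17  0.    0.69]
```

View pics/w1.png

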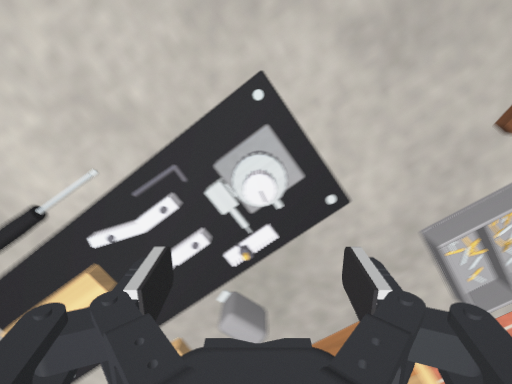

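The wrist view shows the knob at (260,187), the ring at (258,180), the lug at (280,205), the stop pointer's tip near (248,229) and the index block near (245,253). I'll take a settled picture and zoom in.

```bash
python3 -c "
from h import *
c=cap('wrist','w2');st()
im=c['pixels'][140:290,180:330,::-1]; cv2.imwrite('pics/w2z.png',cv2.resize(im,None,fx=4,fy=4,interpolation=cv2.INTER_CUBIC))
print(c['eye'],c['orientation'])
g=cv2.medianBlur(cv2.cvtColor(c['pixels'],cv2.COLOR_RGB2GRAY),3)
b=cv2.resize(g[140:240,200:320],None,fx=4,fy=4,interpolation=cv2.INTER_CUBIC)
for rr in((55,85),(95,140)):
  h=cv2.HoughCircles(b,cv2.HOUGH_GRADIENT,1,60,param1=80,param2=20,minRadius=rr[0],maxRadius=rr[1])
  if h is not None:
    for x,y,r in h[0][:3]: print(rr,x/4-.375+200,y/4-.375+140,r/4)
"
```

```text
t 2.25 p [0.5565 0.1507 0.2446] rpy [ 3.1407e+00 -4.0000e-04  2.5803e+00] F [-1.  -0.7 -0.5] M [-0.05 -0.    0.  ] w 0.0853 j [ 0.14  0.39 -0.01  1.17  0.    0.7 ]
[0.49262656 0.1925481  0.37473704] [ 2.83879228e+00 -2.50658170e-03  1.01649049e+00]
(55, 85) 250.5 192.25 18.35
(95, 140) 252.5 181.5 26.5
```

View pics/w2z.png

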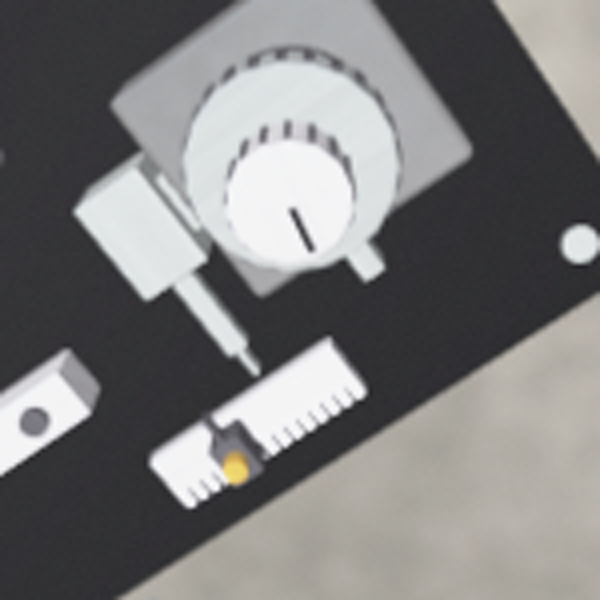

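In the zoom the knob's top centre is at (291,204), the stop tip at (257,374), the index tip at (207,415) and the lug end at (371,270).

```bash
python3 -c "
from h import *
w=load('w2');t=load('top0');s=load('side0')
z=lambda x,y:[(x+.5)/4-.5+180,(y+.5)/4-.5+140]
zt=lambda x,y:[(x+.5)/5-.5+150,(y+.5)/5-.5+140]
print('knob',tri([(w,z(291,204)),(t,zt(201,338))]),tri([(w,z(291,204)),(t,zt(201,338)),(s,[202.2,169.4])]),plane(w,[z(291,204)],.114))
print('ring@84',plane(w,[z(292,160)],.084))
st_,ix=plane(w,[z(257,374),z(207,415)],.03); print('tips',st_,ix)
print('stop tri',tri([(w,z(257,374)),(t,zt(373,190))]))
print('lug',plane(w,[z(371,270)],.078))
k=plane(w,[z(291,204)],.114)[0]
for yaw in(.058,.061,.064):
  ex=np.array([np.cos(yaw),np.sin(yaw)]);ey=np.array([-ex[1],ex[0]])
  f=lambda p:((p[:2]-k[:2])@ex*1000,(p[:2]-k[:2])@ey*1000+165)
  print(yaw,'stop',f(st_),'idx',f(ix))
# board edge direction
m=(w['pixels'].max(2)<75).astype(np.uint8);
"
```

```text
knob (array([0.5557365 , 0.14781605, 0.11534003]), [np.float64(0.0010650708617909717), np.float64(0.0010650708617908327)]) (array([0.55661899, 0.14732186, 0.11406024]), [np.float64(0.0008760410969292152), np.float64(0.0017528513973235405), np.float64(0.0016624672596801024)]) [[0.55700895 0.14810432 0.114     ]]
ring@84 [[0.55454962 0.14947046 0.084     ]]
tips [0.62051677 0.09407279 0.03      ] [0.62423835 0.07234945 0.03      ]
stop tri (array([0.61878408, 0.09475113, 0.03335712]), [np.float64(0.000554867951642476), np.float64(0.0005548679516426198)])
lug [[0.59305836 0.15045762 0.078     ]]
0.058 stop (np.float64(60.26895534604973), np.float64(107.37793055372367)) idx (np.float64(62.725034783089484), np.float64(85.47539287520851))
0.061 stop (np.float64(60.095818186914464), np.float64(107.19738325801373)) idx (np.float64(62.48617905713086), np.float64(85.28757591358544))
0.064 stop (np.float64(59.92214016582114), np.float64(107.01735618546431)) idx (np.float64(62.246760955982495), np.float64(85.10047636324107))
```

```bash
python3 -c "
from h import *
st();plan([.5562,.1478,.066],2.57,8)"
```

```text
t 2.25 p [0.5565 0.1507 0.2446] rpy [ 3.1407e+00 -4.0000e-04  2.5803e+00] F [-1.  -0.7 -0.5] M [-0.05 -0.    0.  ] w 0.0853 j [ 0.14  0.39 -0.01  1.17  0.    0.7 ]
T [[-0.2, -0.3, 22.3], [-0.2, -0.3, 22.3], [-0.2, -0.3, 22.3], [-0.2, -0.3, 22.3], [-0.2, -0.3, 22.3], [-0.2, -0.3, 22.3], [-0.2, -0.3, 22.3], [-0.2, -0.3, 22.3]]
W [[0.0008, -0.0004, 0.0013], [0.0, -0.0, 0.0013], [0.0, -0.0, 0.0013], [0.0, -0.0, 0.0013], [-0.0, -0.0, 0.0013], [0.0, -0.0, 0.0013], [0.0, -0.0, 0.0013], [0.0, -0.0, 0.0013]]
```

Call:
move_arm(translation=[[0,0,30],[0,0,30],[0,0,30],[0,0,30],[0,0,20],[0,0,10],[0,0,0],[0,0,0]], twist=[[0,0,0],[0,0,0],[0,0,0],[0,0,0],[0,0,0],[0,0,0],[0,0,0],[0,0,0]], hand=[1,1,1,1,1,1,1,1])

```text
time: 3.25
tool_pos: [0.556, 0.1475, 0.0962]
tcp_rot: [3.141, 0.001, 2.574]
ft_force: [-0.2, -0.1, -0.1]
width: 0.0854
```

```bash
python3 -c "
from h import *
st();plan([.5562,.1478,.066],2.57,4);cap('wrist','w3');cap('side','s3')"
```

```text
t 3.25 p [0.556  0.1475 0.0962] rpy [3.1408e+00 1.0000e-03 2.5735e+00] F [-0.2 -0.1 -0.1] M [0.01 0.02 0.02] w 0.0854 j [ 0.13  0.51 -0.24  0.82 -0.    0.7 ]
T [[0.0, 0.1, 7.5], [0.0, 0.1, 7.5], [0.0, 0.1, 7.5], [0.0, 0.1, 7.5]]
W [[0.0008, 0.001, 0.0009], [0.0, -0.0, 0.0009], [0.0, -0.0, 0.0009], [0.0, -0.0, 0.0009]]
```

View pics/w3.png

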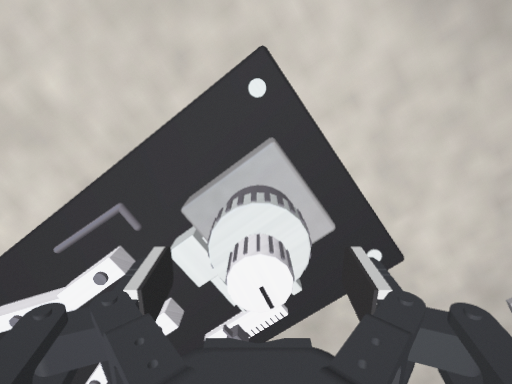

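View pics/s3.png

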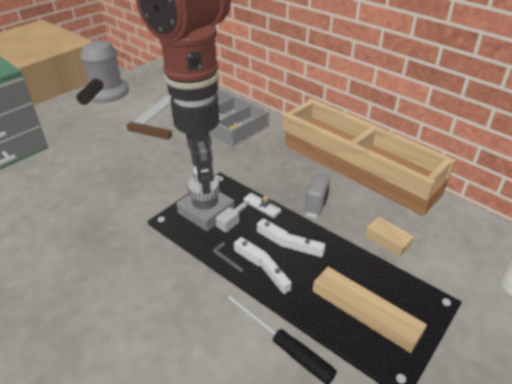

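The ring spans columns 208 to 310 and is centred between the pads, whose inner edges are at 170 and 352. I'll go down the last 30 mm and close.

Call:
move_arm(translation=[[0,0,12],[0,0,12],[0,0,6],[0,0,0],[0,0,0],[0,0,0],[0,0,0],[0,0,0]], twist=[[0,0,0],[0,0,0],[0,0,0],[0,0,0],[0,0,0],[0,0,0],[0,0,0],[0,0,0]], hand=[1,1,1,1,-0.2,-0.2,-0.2,-0.2], force=90)

```text
time: 4.35
tool_pos: [0.5563, 0.1484, 0.0664]
tcp_rot: [3.139, 0.001, 2.574]
ft_force: [-0.2, 3.3, 5.1]
width: 0.0541
```

```bash
python3 -c "
from h import *
st()"
```

```text
t 4.35 p [0.5563 0.1484 0.0664] rpy [3.1389e+00 9.0000e-04 2.5744e+00] F [-0.2  3.3  5.1] M [0.77 0.09 0.01] w 0.0541 j [ 0.13  0.54 -0.27  0.75  0.    0.7 ]
```

Call:
move_arm(translation=[[0,0,0],[0,0,0],[0,0,0],[0,0,0],[0,0,0],[0,0,0],[0,0,0],[0,0,0]], twist=[[0,0,-0.08],[0,0,-0.15],[0,0,-0.16],[0,0,-0.16],[0,0,-0.16],[0,0,-0.16],[0,0,-0.16],[0,0,-0.1]], hand=[-0.2,-0.2,-0.2,-0.2,-0.2,-0.2,-0.2,-0.2])

```text
time: 5.35
tool_pos: [0.5563, 0.1482, 0.0665]
tcp_rot: [3.141, 0.003, -2.575]
ft_force: [0.0, 1.6, 7.2]
width: 0.0536
```

```bash
python3 -c "
from h import *
st();cap('wrist','w4')
cap('top','t4');st()"
```

```text
t 5.35 p [0.5563 0.1482 0.0665] rpy [ 3.1412e+00  2.7000e-03 -2.5754e+00] F [0.  1.6 7.2] M [ 0.86  0.37 -0.32] w 0.0536 j [ 0.13  0.54 -0.27  0.75  0.   -0.43]
t 5.45 p [0.5563 0.1482 0.0664] rpy [ 3.1413e+00  2.5000e-03 -2.5762e+00] F [0.1 1.3 6.1] M [0.8  0.29 0.34] w 0.0535 j [ 0.13  0.54 -0.27  0.75  0.   -0.43]
```

View pics/w4.png

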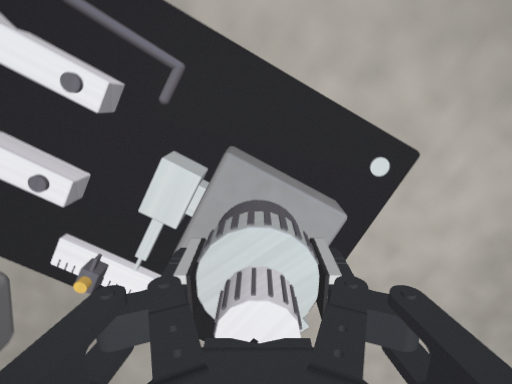

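Call:
move_arm(translation=[[0,0,0],[0,0,0],[0,0,0],[0,0,-15],[0,0,-30],[0,0,-30],[0,0,-10],[0,0,0]], twist=[[0,0,0],[0,0,0],[0,0,0],[0,0,0],[0,0,0],[0,0,-0.1],[0,0,-0.16],[0,0,-0.17]], hand=[1,1,1,1,1,1,1,1])

```text
time: 6.45
tool_pos: [0.5564, 0.1476, 0.1526]
tcp_rot: [-3.139, 0.002, -2.144]
ft_force: [1.0, -0.0, -0.0]
width: 0.0853
```

Call:
move_arm(translation=[[0,0,0],[0,0,0],[0,0,0],[0,0,0],[0,0,0],[0,0,0],[0,0,0],[0,0,0]], twist=[[0,0,-0.17],[0,0,-0.17],[0,0,-0.17],[0,0,-0.17],[0,0,-0.17],[0,0,-0.17],[0,0,-0.1],[0,0,0]], hand=[1,1,1,1,1,1,1,1])

```text
time: 7.45
tool_pos: [0.5557, 0.1475, 0.1512]
tcp_rot: [-3.141, -0.0, -1.03]
ft_force: [0.1, 0.5, -0.0]
width: 0.0853
```

```bash
python3 -c "
from h import *
cap('wrist','w5');st();cap('top','t5')
"
```

```text
t 7.5 p [0.5556 0.1475 0.1511] rpy [-3.1409e+00 -3.0000e-04 -1.0317e+00] F [-0.1  0.4 -0.8] M [ 0.08  0.04 -0.03] w 0.0854 j [ 0.13  0.45 -0.17  0.95 -0.   -1.98]
```

View pics/w5.png

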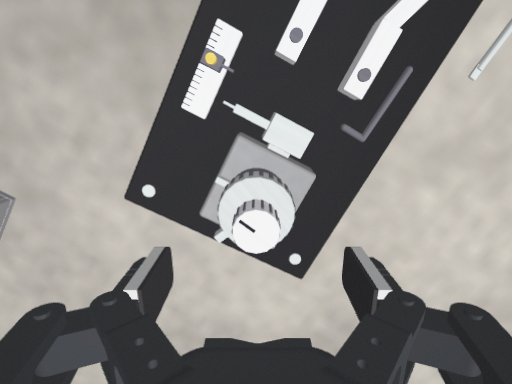

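The lug has swung from the tab at (220,182) to (222,237). The pointer tips are clear to see: index (232,71) and stop (225,103).

```bash
cat > tips.py <<'E'
from h import *
import sys
def zoom(tag,x,y,w,h,f):
    c=load(tag); im=c['pixels'][y:y+h,x:x+w,::-1]; cv2.imwrite(f'pics/{tag}z.png',cv2.resize(im,None,fx=f,fy=f,interpolation=cv2.INTER_CUBIC))
E
python3 -c "
from tips import *
zoom('w5',170,10,100,125,4.8)
c=load('w5')
# board edges: fit lines of dark mask boundary vs bench
m=(c['pixels'].max(2)<60).astype(np.uint8)
m=cv2.morphologyEx(m,cv2.MORPH_OPEN,np.ones((3,3)))
e=cv2.Canny((m*255),50,150); 
L=cv2.HoughLinesP(e,1,np.pi/360,60,minLineLength=60,maxLineGap=8)
for l in L[:,0]:
    P=plane(c,[l[:2],l[2:]],.012); d=P[1]-P[0]; print(l.tolist(),P[:,:2].round(4).tolist(),round(np.degrees(np.arctan2(d[1],d[0])),2))
"
```

```text
[302, 277, 480, 2] [[0.4635, 0.2088], [0.4826, -0.0733]] -86.14
[125, 198, 210, 236] [[0.6594, 0.2237], [0.5697, 0.217]] -175.77
[124, 196, 201, 1] [[0.661, 0.2223], [0.673, 0.0392]] -86.24
[301, 277, 480, 1] [[0.4644, 0.2093], [0.4831, -0.0738]] -86.24
[204, 200, 235, 135] [[0.5929, 0.1861], [0.5979, 0.1164]] -85.88
[361, 100, 402, 31] [[0.5183, 0.0335], [0.5222, -0.0264]] -86.22
[180, 107, 216, 18] [[0.6515, 0.1203], [0.6572, 0.0434]] -85.81
[294, 65, 327, 2] [[0.584, 0.04], [0.5866, -0.0119]] -87.07
[363, 142, 412, 72] [[0.4945, 0.0617], [0.4949, -0.0067]] -89.65
[336, 90, 372, 25] [[0.5418, 0.038], [0.5459, -0.0174]] -85.81
[357, 140, 405, 67] [[0.5003, 0.0631], [0.5026, -0.0067]] -88.15
[363, 98, 402, 32] [[0.5178, 0.0313], [0.5217, -0.0258]] -86.03
```

View pics/w5z.png

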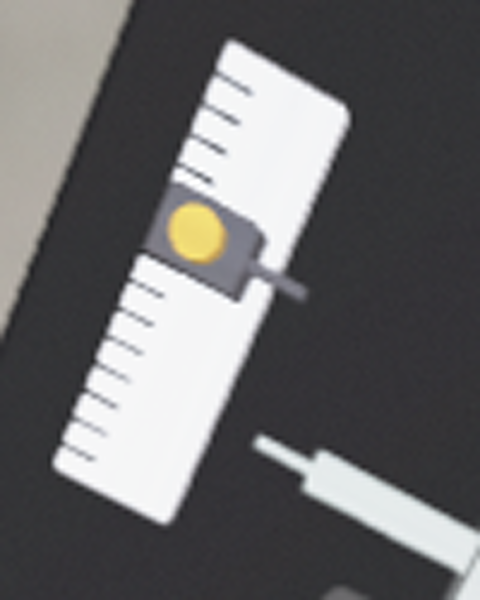

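```bash
python3 -c "
from tips import *
c=load('w5')
z=lambda x,y:[(x+.5)/4.8-.5+170,(y+.5)/4.8-.5+10]
i,s=plane(c,[z(305,294),z(256,440)],.03)
for yaw in(.062,.0665,.07):
  ey=np.array([-np.sin(yaw),np.cos(yaw)]);ex=np.array([ey[1],-ey[0]])
  print(i,s,'dy',(s-i)[:2]@ey*1000,'dx',(i-s)[:2]@ex*1000)
w=load('w2');t=load('top0')
z2=lambda x,y:[(x+.5)/4-.5+180,(y+.5)/4-.5+140]
print(tri([(c,z(305,294)),(w,z2(207,415))]),tri([(c,z(256,440)),(w,z2(257,374))]))
# knob centre in w5
print(plane(c,[[256,232]],.114))
"
```

```text
[0.62384661 0.07126738 0.03      ] [0.6196846  0.09557055 0.03      ] dy 24.51434903128688 dx 2.6481819629621226
[0.62384661 0.07126738 0.03      ] [0.6196846  0.09557055 0.03      ] dy 24.526017602535898 dx 2.5378409518355025
[0.62384661 0.07126738 0.03      ] [0.6196846  0.09557055 0.03      ] dy 24.53474980602788 dx 2.451984521225391
(array([0.62439009, 0.07153661, 0.02858262]), [np.float64(0.000502038066681467), np.float64(0.0005020380666813986)]) (array([0.61919299, 0.09526585, 0.0338822 ]), [np.float64(0.00014257877623028277), np.float64(0.00014257877623037062)])
[[0.55596776 0.14848163 0.114     ]]
```

Call:
move_arm(translation=[[0,0,0],[0,0,10],[0,0,15],[0,0,15],[0,0,7],[0,0,0],[0,0,0],[0,0,0]], twist=[[0,0,-0.12],[0,0,-0.17],[0,0,-0.17],[0,0,-0.1],[0,0,0],[0,0,0],[0,0,0],[0,0,0]], hand=[1,1,1,1,1,1,-0.8,-0.8], force=60)

```text
time: 8.55
tool_pos: [0.5558, 0.1475, 0.1038]
tcp_rot: [-3.141, -0.001, -0.47]
ft_force: [-0.8, 0.3, -0.1]
width: 0.0519
```

Call:
move_arm(translation=[[0,0,0],[0,0,0],[0,0,0],[0,0,0],[0,0,0],[0,0,0],[0,0,0],[0,0,0]], twist=[[0,0,0],[0,0,0],[0,0,0],[0,0,0],[0,0,0],[0,0,0],[0,0,0],[0,0,0]], hand=[-0.8,-0.8,-0.8,-0.8,-0.8,-0.8,-0.8,-0.8])

```text
time: 9.55
tool_pos: [0.5561, 0.1484, 0.104]
tcp_rot: [-3.139, -0.001, -0.469]
ft_force: [0.5, 5.3, 6.1]
width: 0.0286
```

```bash
python3 -c "
from h import *
st()"
```

```text
t 9.55 p [0.5561 0.1484 0.104 ] rpy [-3.1393e+00 -7.0000e-04 -4.6900e-01] F [0.5 5.3 6.1] M [ 1.11 -0.11 -0.01] w 0.0286 j [ 0.13  0.5  -0.23  0.84  0.   -2.54]
```

Gripped at 28.6 mm. Next I'll turn the knob clockwise (+z twist) by about 1.15 rad.

Call:
move_arm(translation=[[0,0,0],[0,0,0],[0,0,0],[0,0,0],[0,0,0],[0,0,0],[0,0,0],[0,0,0]], twist=[[0,0,0.1],[0,0,0.17],[0,0,0.18],[0,0,0.18],[0,0,0.18],[0,0,0.18],[0,0,0.16],[0,0,0]], hand=[-0.8,-0.8,-0.8,-0.8,-0.8,-0.8,-0.8,-0.8])

```text
time: 10.55
tool_pos: [0.5565, 0.1486, 0.1041]
tcp_rot: [-3.139, 0.002, -1.621]
ft_force: [1.8, 6.7, 4.6]
width: 0.0284
```

```bash
python3 -c "
from h import *
st();cap('wrist','w6');st()"
```

```text
t 10.55 p [0.5565 0.1486 0.1041] rpy [-3.1393e+00  2.3000e-03 -1.6212e+00] F [1.8 6.7 4.6] M [ 1.38 -0.34 -0.1 ] w 0.0284 j [ 0.13  0.5  -0.23  0.84  0.   -1.39]
t 10.6 p [0.5565 0.1486 0.1041] rpy [-3.1393e+00  2.2000e-03 -1.6194e+00] F [1.4 5.7 4.8] M [ 1.35 -0.34 -0.12] w 0.0282 j [ 0.13  0.5  -0.23  0.84  0.   -1.39]
```

View pics/w6.png

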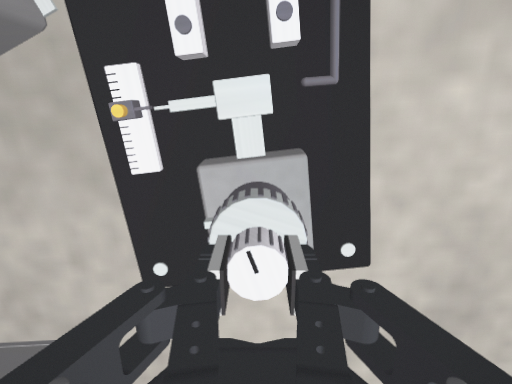

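Stop tip at about (155,107) and index tip at about (153,108), so they are nearly aligned. I'll zoom in to measure.

```bash
python3 -c "
from tips import *
zoom('w6',100,75,100,70,8)"
```

```text
(no output)
```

View pics/w6z.png

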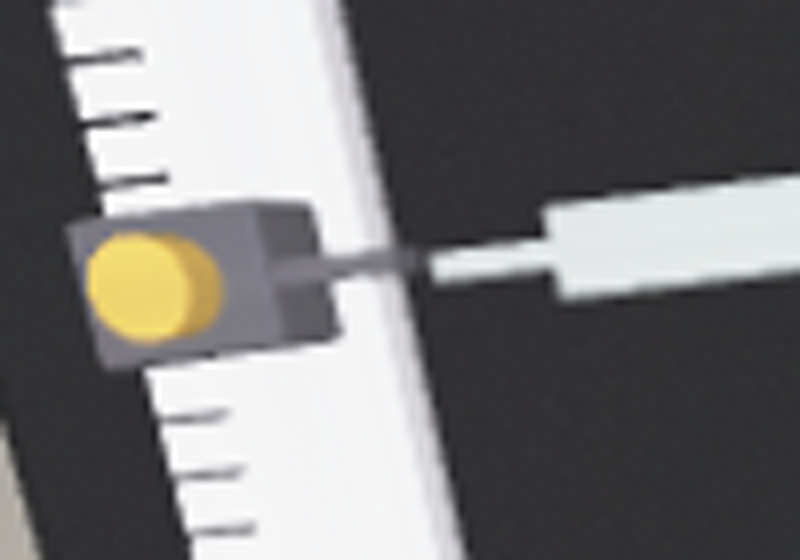

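```bash
python3 -c "
from tips import *
c=load('w6')
z=lambda x,y:[(x+.5)/8-.5+100,(y+.5)/8-.5+75]
pts=[z(285,271),z(400,262),z(433,270),z(553,255),z(675,237)]
P=plane(c,pts,.03)
yaw=.0665
ey=np.array([-np.sin(yaw),np.cos(yaw)]);ex=np.array([ey[1],-ey[0]])
k=np.array([.5562,.148])
print([( round((p[:2]-k)@ex*1000,2),round((p[:2]-k)@ey*1000+165,2)) for p in P])
# board edges for yaw in this view
m=(c['pixels'].max(2)<60).astype(np.uint8)
e=cv2.Canny((m*255),50,150)
for l in cv2.HoughLinesP(e,1,np.pi/360,60,minLineLength=60,maxLineGap=8)[:,0]:
    Q=plane(c,[l[:2],l[2:]],.012); d=Q[1]-Q[0]; print(l.tolist(),round(np.degrees(np.arctan2(d[1],d[0])),2))
"
```

```text
[(np.float64(73.18), np.float64(84.08)), (np.float64(63.5), np.float64(84.46)), (np.float64(60.91), np.float64(85.4)), (np.float64(50.71), np.float64(85.36)), (np.float64(40.33), np.float64(85.11))]
[369, 264, 369, 0] -86.18
[86, 78, 139, 266] 94.18
[48, 383, 169, 285] -141.94
[0, 378, 142, 281] -147.0
[373, 281, 489, 362] 140.77
[140, 63, 163, 166] 93.93
[307, 155, 314, 255] 94.02
[329, 74, 329, 0] -88.41
[64, 0, 123, 207] 94.2
[379, 284, 510, 376] 140.66
[167, 367, 177, 305] -105.02
```

Call:
move_arm(translation=[[0,0,0],[0,0,0],[0,0,0],[0,0,0],[0,0,0],[0,0,0],[0,0,0],[0,0,0]], twist=[[0,0,0.03],[0,0,0.02],[0,0,0],[0,0,0],[0,0,0],[0,0,0],[0,0,0],[0,0,0]], hand=[-0.8,-0.8,-0.8,-0.8,-0.8,-0.8,-0.8,-0.8])

```text
time: 11.6
tool_pos: [0.5565, 0.1486, 0.1041]
tcp_rot: [-3.139, 0.002, -1.669]
ft_force: [2.0, 6.9, 4.3]
width: 0.0281
```

```bash
python3 -c "
from tips import *
cap('wrist','w7');st();zoom('w7',100,75,100,70,8)"
```

```text
t 11.65 p [0.5565 0.1486 0.1041] rpy [-3.1394e+00  2.4000e-03 -1.6689e+00] F [1.7 6.8 4.4] M [ 1.33 -0.38 -0.06] w 0.0284 j [ 0.13  0.5  -0.23  0.84  0.   -1.34]
```

View pics/w7z.png

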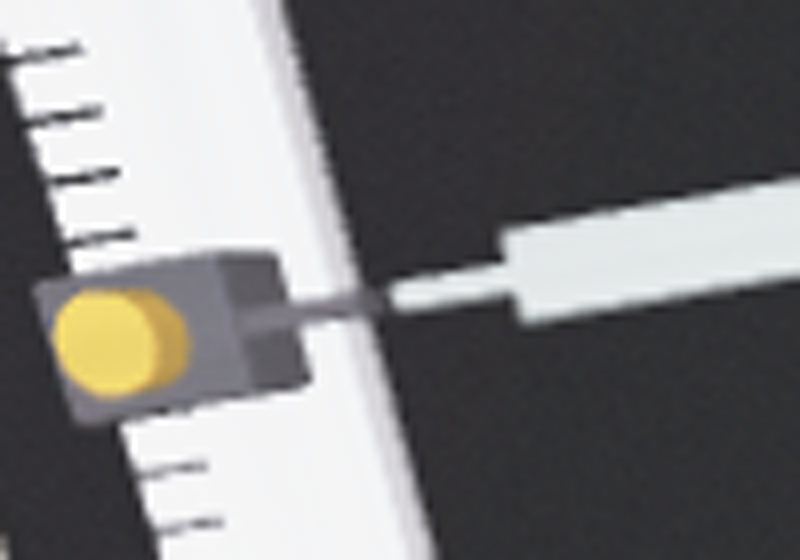

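```bash
cat >> tips.py <<'E'
def bd(tag,pts,f,ox,oy,yaw=.0672,z=.03):
    c=load(tag); P=plane(c,[[(x+.5)/f-.5+ox,(y+.5)/f-.5+oy] for x,y in pts],z)
    ey=np.array([-np.sin(yaw),np.cos(yaw)]);ex=np.array([ey[1],-ey[0]]);k=np.array([.5562,.148])
    return [(float(round((p[:2]-k)@ex*1000,2)),float(round((p[:2]-k)@ey*1000+165,2))) for p in P]
E
python3 -c "
from tips import *
print(bd('w7',[(260,320),(350,305),(380,302),(397,296),(512,279),(700,243)],8,100,75))
im=load('w7')['pixels']
g=cv2.cvtColor(im,cv2.COLOR_RGB2GRAY)
np.set_printoptions(linewidth=200)
print(g[104:122,128:168:2])
"
```

```text
[(72.39, 84.13), (64.6, 84.18), (62.06, 84.35), (60.52, 84.11), (50.67, 84.33), (34.47, 84.08)]
[[244 244 245 245 244 245 216 200  50  49  48  49  50  48  50  48  50 105 218 226]
 [244 244 245 245 244 245 222 209  48  50  49  48  50  50  49  49  49 112 230 229]
 [150 155 159 202 244 244 228 210  83  48  47  50  50  51  49  50  49  89 229 229]
 [ 94  93  92 113 244 244 232 211  91  48  49  50  49  50  49  50  49  60 230 230]
 [ 99  94  92  93 242 244 234 212 132  52  50  47  49  50  50 111 151 211 231 230]
 [101  93  94  92 240 244 241 214 149  51  49  51 115 129 212 216 221 231 231 230]
 [101  95  95  91 237 244 244 214 161  50  75 196 216 218 230 230 230 231 230 230]
 [105  95  93  93 234 244 242 184 133  84 113 227 230 230 230 231 208 175 203 231]
 [112  95  94  98 177 190 177 140 118  93  83 230 230 205 174 150 119  88 140 233]
 [123 105 111 119 130 129 125 125 117  94  70 163 149 116  87  54  49  49 114 232]
 [128 118 123 124 125 126 126 108 140  83  56  72  53  49  50  50  51  50  91 201]
 [128 121 125 125 118 176 200 222 200 110  49  49  49  50  50  49  51  50  61 113]
 [129 118 113 100 100 231 241 240 215 140  50  49  48  50  49  49  48  50  50  51]
 [127 109  99  92  93 235 244 244 214 163  49  50  50  50  49  49  50  50  50  50]
 [124 108  94  95  93 231 244 245 215 171  48  49  49  50  51  50  49  48  48  48]
 [123 112  96  93  93 192 244 245 219 199  48  50  49  50  51  47  49  50  48  48]
 [122 120  95  94  93 166 244 245 228 211  65  52  50  50  51  48  49  50  49  48]
 [124 125  97  94  95 122 244 245 232 213  89  50  50  49  48  49  50  50  51  48]]
```

Aligned to about 0.15 mm. I'll release, lift, check, and go to the ring.

Call:
move_arm(translation=[[0,0,0],[0,0,0],[0,0,0],[0,0,-10],[0,0,-20],[0,0,-15],[0,0,0],[0,0,0]], twist=[[0,0,0],[0,0,0],[0,0,0],[0,0,0],[0,0,0],[0,0,0],[0,0,0],[0,0,0]], hand=[0,1,1,1,1,1,1,1])

```text
time: 12.65
tool_pos: [0.5552, 0.1474, 0.1479]
tcp_rot: [3.141, -0.0, -1.669]
ft_force: [0.5, 0.6, 0.7]
width: 0.0852
```

```bash
python3 -c "
from tips import *
cap('wrist','w8');st();zoom('w8',80,60,200,150,4)"
```

```text
t 12.7 p [0.555  0.1474 0.1477] rpy [ 3.1406e+00 -3.0000e-04 -1.6694e+00] F [-0.4  0.6 -0.3] M [-0.04  0.02 -0.06] w 0.0854 j [ 0.13  0.45 -0.18  0.94 -0.   -1.34]
```

View pics/w8z.png

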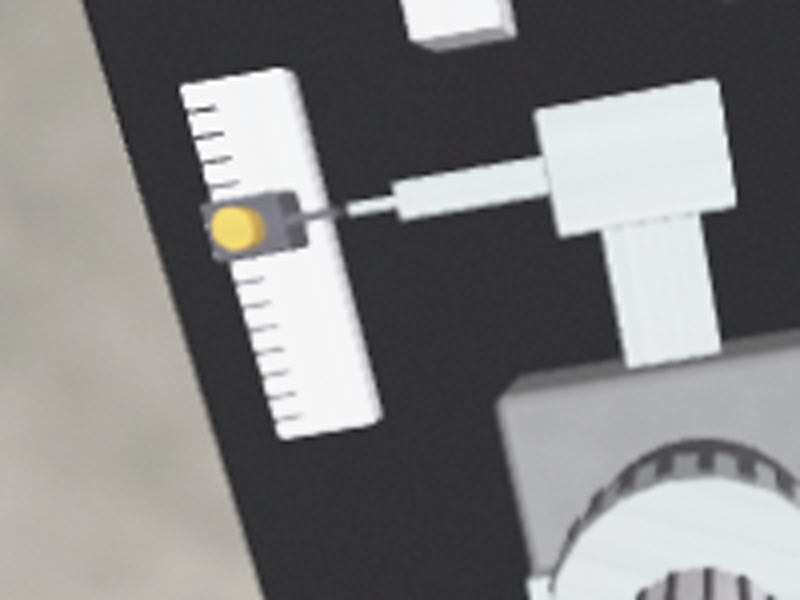

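Call:
move_arm(translation=[[0,0,0],[0,0,0],[0,0,0],[0,0,0],[0,0,0],[0,0,0],[-1,0,0],[0,0,15]], twist=[[0,0,0.1],[0,0,0.16],[0,0,0.17],[0,0,0.17],[0,0,0.16],[0,0,0.1],[0,0,0.047],[0,0,0]], hand=[1,1,1,1,1,1,1,1])

```text
time: 13.7
tool_pos: [0.5568, 0.1481, 0.133]
tcp_rot: [-3.141, 0.001, -2.576]
ft_force: [-0.7, -0.0, -0.4]
width: 0.0854
```

Call:
move_arm(translation=[[0,0,20],[0,0,20],[0,0,15],[0,0,11],[0,0,0],[0,0,0],[0,0,0],[0,0,0]], twist=[[0,0,0],[0,0,0],[0,0,0],[0,0,0],[0,0,0],[0,0,0],[0,0,0],[0,0,0]], hand=[1,1,1,1,1,-0.2,-0.2,-0.2], force=100)

```text
time: 14.7
tool_pos: [0.5567, 0.1484, 0.0686]
tcp_rot: [-3.141, 0.001, -2.576]
ft_force: [-2.5, 0.2, 8.2]
width: 0.0537
```

```bash
python3 -c "
from tips import *
cap('wrist','w9');st()"
```

```text
t 14.75 p [0.5567 0.1484 0.0686] rpy [-3.1413e+00  1.5000e-03 -2.5762e+00] F [-2.3  0.2  8.2] M [0.19 0.59 0.  ] w 0.0539 j [ 0.13  0.54 -0.27  0.76  0.   -0.43]
```

View pics/w9.png

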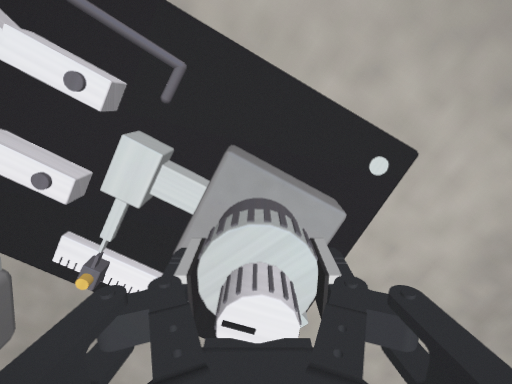

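Gripped at 53.7 mm. Turning clockwise.

Call:
move_arm(translation=[[0,0,0],[0,0,0],[0,0,0],[0,0,0],[0,0,0],[0,0,0],[0,0,0],[0,0,0]], twist=[[0,0,0.1],[0,0,0.16],[0,0,0.16],[0,0,0.16],[0,0,0.16],[0,0,0.16],[0,0,0.13],[0,0,0.07]], hand=[-0.2,-0.2,-0.2,-0.2,-0.2,-0.2,-0.2,-0.2])

```text
time: 15.75
tool_pos: [0.5567, 0.1482, 0.0686]
tcp_rot: [3.141, 0.001, 2.605]
ft_force: [-2.4, -0.1, 7.6]
width: 0.0536
```

```bash
python3 -c "
from tips import *
st()"
```

```text
t 15.75 p [0.5567 0.1482 0.0686] rpy [3.1408e+00 1.2000e-03 2.6046e+00] F [-2.4 -0.1  7.6] M [-0.26  0.66  0.57] w 0.0536 j [ 0.13  0.54 -0.27  0.76 -0.    0.67]
```

Call:
move_arm(translation=[[0,0,0],[0,0,0],[0,0,0],[0,0,0],[0,0,0],[0,0,0],[0,0,0],[0,0,0]], twist=[[0,0,0.03],[0,0,0.03],[0,0,0.03],[0,0,0.03],[0,0,0],[0,0,0],[0,0,0],[0,0,0]], hand=[-0.2,-0.2,-0.2,-0.2,-0.2,-0.2,-0.2,-0.2])

```text
time: 16.75
tool_pos: [0.5589, 0.1465, 0.0687]
tcp_rot: [3.141, 0.006, 2.485]
ft_force: [4.6, -7.3, 3.2]
width: 0.0535
```

```bash
python3 -c "
from tips import *
st();cap('wrist','w10')"
```

```text
t 16.75 p [0.5589 0.1465 0.0687] rpy [3.1407 0.0059 2.4851] F [ 4.6 -7.3  3.2] M [-1.9  -1.16 -0.02] w 0.0535 j [ 0.13  0.54 -0.27  0.76 -0.    0.79]
```

View pics/w10.png

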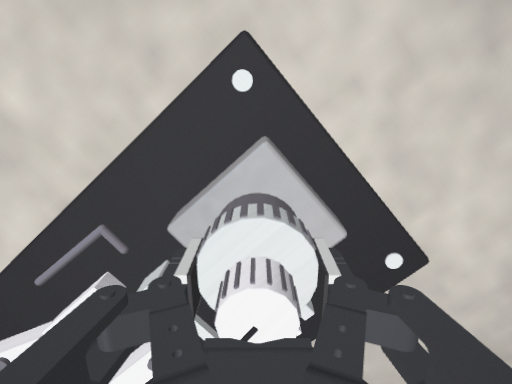

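The ring reached its end and the pads then slipped: the tool yaw went 0.09 past where it started at the tight position. I'll open, lift and look.

Call:
move_arm(translation=[[0,0,0],[0,0,0],[0,0,0],[0,0,-15],[0,0,-30],[0,0,-30],[0,0,-30],[0,0,-10]], twist=[[0,0,0],[0,0,0],[0,0,0],[0,0,0],[0,0,0],[0,0,0],[0,0,0],[0,0,0]], hand=[0.5,1,1,1,1,1,1,1])

```text
time: 17.8
tool_pos: [0.5573, 0.1483, 0.185]
tcp_rot: [3.139, 0.002, 2.487]
ft_force: [0.1, 0.1, 0.1]
width: 0.0854
```

```bash
python3 -c "
from tips import *
cap('wrist','w11');st();zoom('w11',150,120,200,150,4)"
```

```text
t 17.85 p [0.5573 0.1483 0.185 ] rpy [3.1390e+00 2.5000e-03 2.4869e+00] F [ 0.7 -0.3  1.2] M [-0.05 -0.03  0.04] w 0.0856 j [ 0.13  0.42 -0.12  1.02  0.    0.79]
```

View pics/w11z.png

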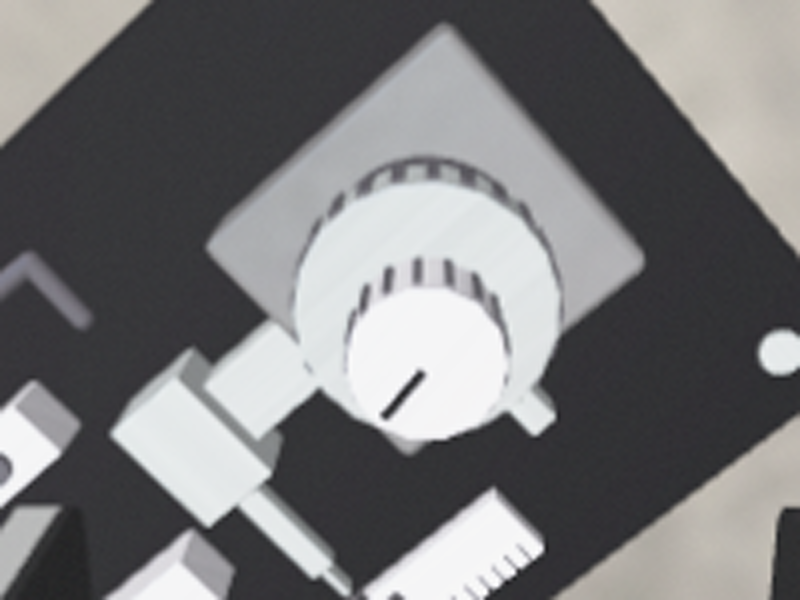

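```bash
python3 -c "
from tips import *
for z in(.075,.08):
  print(z,bd('w11',[(545,415),(555,402),(533,432),(428,362)],4,150,120,z=z), bd('w2',[(371,270),(384,262),(362,282)],4,180,140,z=z))
print('knob',bd('w11',[(428,362)],4,150,120,z=.114))
"
```

```text
0.075 [(38.03, 167.02), (37.09, 170.68), (39.42, 162.38), (11.38, 155.81)] [(37.92, 164.48), (38.09, 168.68), (39.36, 160.49)]
0.08 [(36.05, 168.03), (35.13, 171.61), (37.42, 163.49), (9.97, 157.06)] [(36.28, 165.31), (36.44, 169.43), (37.69, 161.38)]
knob [(0.33, 165.52)]
```

The lug points along the stop arm, but I measure it about 2 mm (0.05 rad) off its starting place. I'll grip again and tighten once more with the full grip force.

Call:
move_arm(translation=[[0,0,10],[0,0,25],[0,0,30],[0,0,30],[0,0,15],[0,0,7],[0,0,0],[0,0,0]], twist=[[0,0,-0.15],[0,0,-0.15],[0,0,0],[0,0,0],[0,0,0],[0,0,0],[0,0,0],[0,0,0]], hand=[1,1,1,1,1,1,1,-0.2], force=120)

```text
time: 18.85
tool_pos: [0.5569, 0.1482, 0.0662]
tcp_rot: [3.141, 0.001, 2.787]
ft_force: [-0.5, 0.6, 0.3]
width: 0.0702
```

Call:
move_arm(translation=[[0,0,0],[0,0,0],[0,0,0],[0,0,0],[0,0,0],[0,0,0],[0,0,0],[0,0,0]], twist=[[0,0,0],[0,0,0],[0,0,0],[0,0,0.02],[0,0,0.02],[0,0,0.02],[0,0,0.02],[0,0,0.02]], hand=[-0.2,-0.2,-0.2,-0.2,-0.2,-0.2,-0.2,-0.2])

```text
time: 19.85
tool_pos: [0.5586, 0.1473, 0.0669]
tcp_rot: [3.141, 0.005, 2.687]
ft_force: [4.1, -5.0, 5.0]
width: 0.0535
```

```bash
python3 -c "
from tips import *
st()"
```

```text
t 19.85 p [0.5586 0.1473 0.0669] rpy [3.1412 0.0052 2.6873] F [ 4.1 -5.   5. ] M [-1.45 -0.76  2.43] w 0.0535 j [ 0.13  0.54 -0.27  0.75 -0.    0.59]
```

The moment is 2.4 N m, far above the 0.55 N m of friction, so the ring is hard against its end. I'll release and check.

Call:
move_arm(translation=[[0,0,0],[0,0,0],[0,0,0],[0,0,-15],[0,0,-30],[0,0,-30],[0,0,-30],[0,0,-10]], twist=[[0,0,0],[0,0,0],[0,0,0],[0,0,0],[0,0,0],[0,0,0.1],[0,0,0.1],[0,0,0]], hand=[0.5,1,1,1,1,1,1,1])

```text
time: 20.85
tool_pos: [0.5573, 0.1483, 0.183]
tcp_rot: [3.139, 0.003, 2.487]
ft_force: [-0.3, -0.1, 0.3]
width: 0.0858
```

```bash
python3 -c "
from tips import *
cap('wrist','w12');st();zoom('w12',150,120,200,150,4)"
```

```text
t 20.9 p [0.5573 0.1483 0.183 ] rpy [3.1391e+00 2.5000e-03 2.4888e+00] F [-0.3  0.1  1.3] M [-0.03 -0.03 -0.01] w 0.0854 j [ 0.13  0.43 -0.12  1.02  0.    0.79]
```

View pics/w12z.png

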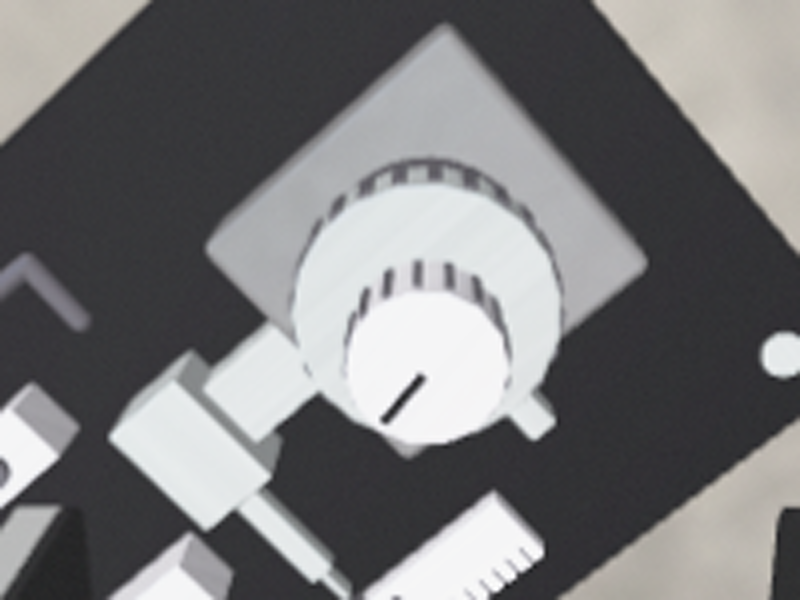

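The lug is unchanged, and the knob mark too, so the ring is tight at its end. Now I'll move towards the rail, with a stop on the way to check the tips.

```bash
python3 -c "
from tips import *
plan([.585,.01,.15],1.638,8,dyaw=1.638-2.4888)"
```

```text
T [[-13.2, -11.6, 4.1], [-14.4, -10.2, 4.1], [-15.4, -8.6, 4.1], [-16.2, -6.9, 4.1], [-16.9, -5.1, 4.1], [-17.3, -3.3, 4.1], [-17.6, -1.4, 4.1], [-17.6, 0.4, 4.1]]
W [[0.0026, 0.0023, 0.1064], [0.0, -0.0, 0.1063], [0.0, -0.0, 0.1063], [-0.0, -0.0, 0.1064], [0.0, -0.0, 0.1063], [-0.0, -0.0, 0.1064], [0.0, -0.0, 0.1063], [-0.0, -0.0, 0.1063]]
```

Call:
move_arm(translation=[[-13,-11.5,4],[-14.5,-10,4],[-15.5,-8.5,4],[-16,-7,4],[-17,-5,4],[-17.5,-3.5,4],[-17.5,-1.5,4],[-17.5,0.5,4]], twist=[[0.0026,0.0023,0.107],[0,0,0.107],[0,0,0.107],[0,0,0.107],[0,0,0.107],[0,0,0.107],[0,0,0.107],[0,0,0.107]], hand=[1,1,1,1,1,1,1,1])

```text
time: 21.9
tool_pos: [0.5827, 0.0094, 0.1472]
tcp_rot: [-3.137, -0.0, 1.629]
ft_force: [-0.1, 0.4, 0.3]
width: 0.0857
```

```bash
python3 -c "
from tips import *
cap('top','t13');c=cap('wrist','w13');st()"
```

```text
t 22.0 p [0.5827 0.0087 0.147 ] rpy [-3.1363e+00  3.0000e-04  1.6294e+00] F [-0.   0.5  0.2] M [ 0.01 -0.02  0.01] w 0.0854 j [-0.11  0.47 -0.15  0.96 -0.    1.4 ]
```

View pics/w13.png

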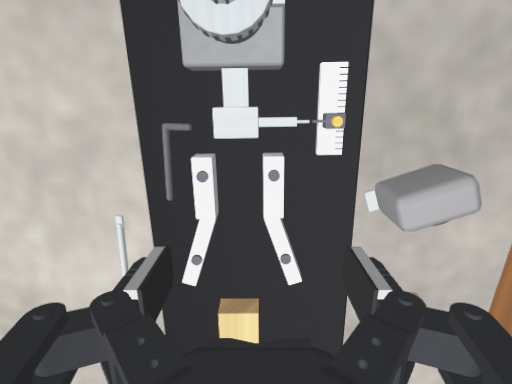

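```bash
python3 -c "
from tips import *
zoom('w13',260,95,100,60,8)"
```

```text
(no output)
```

View pics/w13z.png

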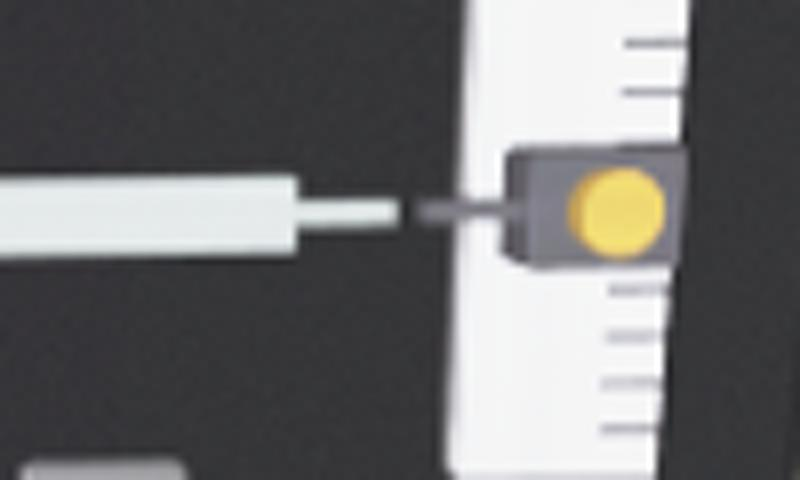

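```bash
python3 -c "
from tips import *
f=lambda p,z:bd('w13',p,1,0,0,z=z)
print('tips',bd('w13',[(398,213),(420,211)],8,260,95))
print('throat inner',f([(215.5,160),(216.5,212),(263,160),(263,212)],.032))
print('rail front top edge',f([(219,312),(259.5,312)],.036))
print('stopface top', f([(214,138),(258,138)],.036))
c=load('w13');print(plane(c,[[239.3,160],[239.7,212]],.032))
P=plane(c,[[219,312],[259.5,312]],.036);print(P,P.mean(0))
"
python3 -c "
from tips import *
zoom('w13',170,280,120,70,6)"
```

```text
tips [(60.22, 84.03), (62.46, 84.2)]
throat inner [(-18.28, 53.32), (-20.09, 6.22), (21.98, 52.8), (21.58, 5.71)]
rail front top edge [(-22.84, -97.77), (17.17, -98.19)]
stopface top [(-17.84, 72.2), (18.02, 71.72)]
[[ 0.56561051  0.03644171  0.032     ]
 [ 0.56758219 -0.01063263  0.032     ]]
[[ 0.55106141 -0.11571255  0.036     ]
 [ 0.59100528 -0.11344095  0.036     ]] [ 0.57103335 -0.11457675  0.036     ]
```

View pics/w13z.png

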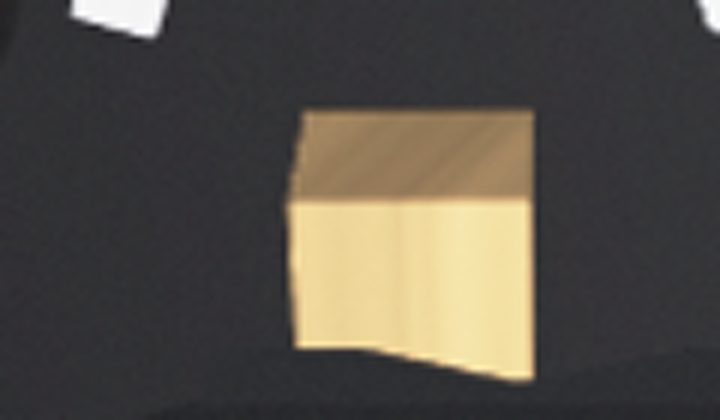

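The tips still agree to 0.2 mm, so the tightening did not disturb the setting. Rail front edge is at row 313, columns 219 to 259. Now hovering over the rail's rear.

```bash
python3 -c "
from tips import *
plan([.578,-.270,.13],1.63,8)"
```

```text
T [[-34.7, -2.6, 2.2], [-34.7, -2.6, 2.1], [-34.7, -2.6, 2.1], [-34.7, -2.6, 2.1], [-34.7, -2.6, 2.1], [-34.7, -2.6, 2.1], [-34.7, -2.6, 2.1], [-34.7, -2.7, 2.1]]
W [[-0.0053, 0.0003, -0.0001], [-0.0, 0.0, -0.0001], [0.0, 0.0, -0.0001], [-0.0, 0.0, -0.0001], [0.0, 0.0, -0.0001], [0.0, 0.0, -0.0001], [-0.0, 0.0, -0.0001], [0.0, 0.0, -0.0001]]
```

Call:
move_arm(translation=[[-20,-2.5,2],[-40,-2.5,2],[-45,-2.5,2],[-45,-2.5,2],[-45,-2.5,2],[-45,-2.5,2],[-30,-3,2],[-8,-3,2]], twist=[[-0.0053,0,0],[0,0,0],[0,0,0],[0,0,0],[0,0,0],[0,0,0],[0,0,0],[0,0,0]], hand=[1,1,1,1,1,1,1,1])

```text
time: 23.0
tool_pos: [0.5784, -0.2707, 0.1319]
tcp_rot: [3.14, 0.0, 1.631]
ft_force: [-0.3, 0.1, -0.4]
width: 0.0853
```

```bash
python3 -c "
from tips import *
c=cap('wrist','w14');st()
im=c['pixels']; hsv=cv2.cvtColor(im,cv2.COLOR_RGB2HSV); m=((hsv[...,0]>8)&(hsv[...,0]<28)&(hsv[...,1]>60)&(hsv[...,2]>100)).astype(np.uint8)
cv2.imwrite('pics/w14m.png',m*255)"
```

```text
t 23.05 p [ 0.5779 -0.2703  0.1316] rpy [3.1405e+00 1.0000e-04 1.6308e+00] F [ 0.3 -0.8 -1. ] M [-0.   -0.01  0.02] w 0.0853 j [-0.55  0.58 -0.01  0.98  0.    0.96]
```

View pics/w14.png

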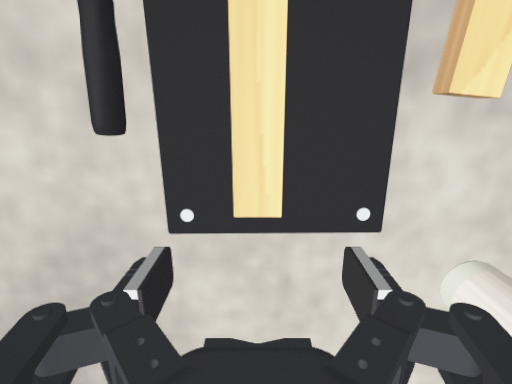

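```bash
python3 -c "
from tips import *
c=load('w14');m=cv2.imread('pics/w14m.png',0)
rows=np.arange(10,205,5);L=[];Rr=[]
for r in rows:
    x=np.where(m[r,200:320])[0]+200; L.append((x.min()-.5,r));Rr.append((x.max()+.5,r))
A=plane(c,L,.036);B=plane(c,Rr,.036);C=(A+B)/2
p=np.polyfit(C[:,1],C[:,0],1);print('width',np.abs(np.linalg.norm(A-B,axis=1)).mean(),'yaw',np.arctan(-p[0]),'x at y=-.27',np.polyval(p,-.27), 'edges yaw',[np.arctan(-np.polyfit(q[:,1],q[:,0],1)[0]) for q in(A,B)])
print('rear',plane(c,[[257,217]],.036), bd('w14',[(257,217)],1,0,0,z=.036))
print('board edges z12',bd('w14',[(168,233),(381,232)],1,0,0,z=.012))
# board side edges
for l in([(147,20),(166,215)],[(410,20),(384,215)]):
  Q=plane(c,l,.012);d=Q[1]-Q[0];print('edge',np.arctan(-d[0]/d[1]),bd('w14',l,1,0,0,z=.012))
"
```

```text
width 0.04073541772926239 yaw 0.0589092504817823 x at y=-.27 0.5783856346875386 edges yaw [np.float64(0.05771800804561663), np.float64(0.060099128923410454)]
rear [[ 0.57923399 -0.28518628  0.036     ]] [(-6.11, -268.76)]
board edges z12 [(-89.44, -293.86), (109.42, -294.18)]
edge 0.055704391806371746 [(-87.71, -118.71), (-89.52, -275.83)]
edge 0.06962794976849912 [(109.75, -120.15), (110.13, -277.18)]
```

Call:
move_arm(translation=[[0,0,15],[0,0,25],[0,0,25],[0,0,20],[0,0,10],[0,0,5],[0,0,0],[0,0,0]], twist=[[0,0,0],[0,0,0],[0,0,0],[0,0,0],[0,0,0],[0,0,0],[0,0,0],[0,0,0]], hand=[1,1,1,1,1,1,1,-0.6], force=40)

```text
time: 24.05
tool_pos: [0.5796, -0.269, 0.033]
tcp_rot: [3.139, 0.001, 1.631]
ft_force: [-0.1, -0.0, 0.3]
width: 0.0699
```

Call:
move_arm(translation=[[0,0,0],[0,0,0],[0,0,0],[0,0,0],[0,0,0],[0,0,0],[0,0,0],[0,0,0]], twist=[[0,0,0],[0,0,0],[0,0,0],[0,0,0],[0,0,0],[0,0,0],[0,0,0],[0,0,0]], hand=[-0.6,-0.6,-0.6,-0.6,-0.6,-0.6,-0.6,-0.6])

```text
time: 25.05
tool_pos: [0.5795, -0.2691, 0.0329]
tcp_rot: [3.139, 0.001, 1.631]
ft_force: [0.1, -0.2, 5.7]
width: 0.039
```

```bash
python3 -c "
from tips import *
st();cap('wrist','w15');cap('side','s15')
print('target line x for grip at y: ',[(y,.5666-(y-.0129)*.065) for y in(-.27,-.2,-.1)])"
```

```text
t 25.05 p [ 0.5795 -0.2691  0.0329] rpy [3.1390e+00 9.0000e-04 1.6308e+00] F [ 0.1 -0.2  5.7] M [ 0.07  0.14 -0.01] w 0.039 j [-0.55  0.68 -0.11  0.78  0.    0.96]
target line x for grip at y:  [(-0.27, 0.5849885), (-0.2, 0.5804385), (-0.1, 0.5739385)]
```

View pics/w15.png

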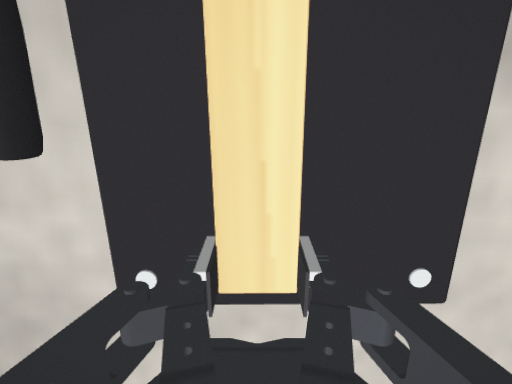

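View pics/s15.png

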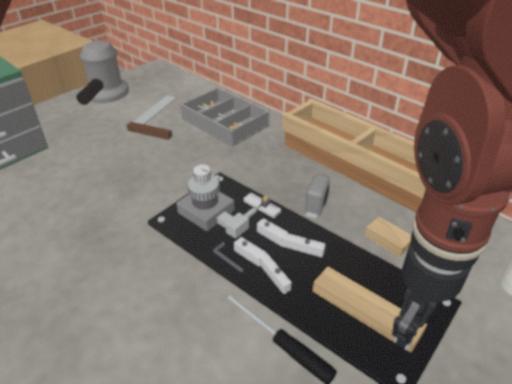

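Rail gripped at 39 mm. Stage 1 moves it forward 60 mm and shifts it onto the feed line.

Call:
move_arm(translation=[[4,0.5,0],[8,0.8,0],[10,0.9,0],[10,0.9,0],[10,0.8,0],[10,0.7,0],[6,0.5,0],[2,0,0]], twist=[[0,0,-0.002],[0,0,-0.002],[0,0,-0.002],[0,0,0],[0,0,0],[0,0,0],[0,0,0],[0,0,0]], hand=[-0.6,-0.6,-0.6,-0.6,-0.6,-0.6,-0.6,-0.6])

```text
time: 26.15
tool_pos: [0.5809, -0.2088, 0.0329]
tcp_rot: [3.139, 0.002, 1.637]
ft_force: [-0.1, -3.0, 5.9]
width: 0.0392
```

```bash
python3 -c "
from tips import *
cap('wrist','w16');cap('top','t16');st()
c=load('t16');cv2.imwrite('pics/t16z.png',cv2.resize(c['pixels'][130:260,160:330,::-1],None,fx=4,fy=4,interpolation=cv2.INTER_CUBIC))"
```

```text
t 26.25 p [ 0.5809 -0.2085  0.0329] rpy [3.1387e+00 1.2000e-03 1.6372e+00] F [ 0.4 -1.6  6.9] M [-0.25  0.04  0.08] w 0.0393 j [-0.46  0.64 -0.18  0.74  0.    1.04]
```

View pics/w16.png

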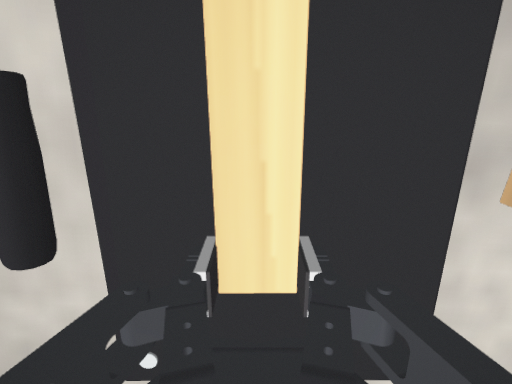

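View pics/t16z.png

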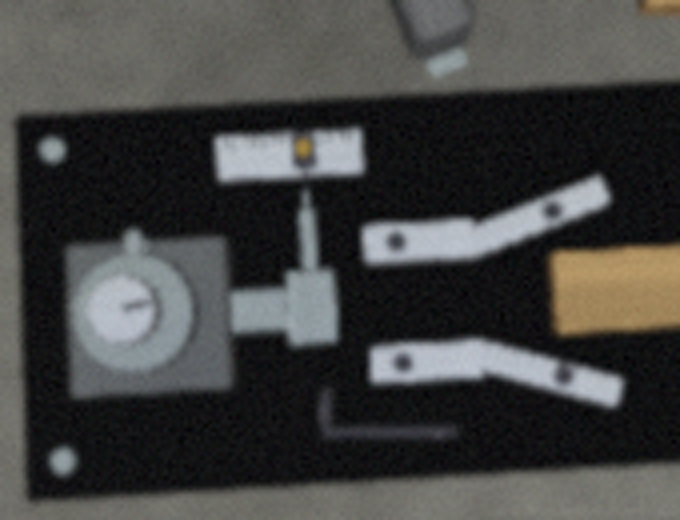

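The rail front (rows 253 to 335, centre 294) lies on the throat's centre line, which extrapolates to 293.5. Advancing.

Call:
move_arm(translation=[[5,0,0],[8,0,0],[9,0,0],[9,0,0],[9,0,0],[9,0,0],[7,0,0],[3,0,0]], twist=[[0,0,0],[0,0,0],[0,0,0],[0,0,0],[0,0,0],[0,0,0],[0,0,0],[0,0,0]], hand=[-0.6,-0.6,-0.6,-0.6,-0.6,-0.6,-0.6,-0.6])

```text
time: 27.25
tool_pos: [0.5771, -0.1499, 0.0329]
tcp_rot: [3.139, 0.002, 1.637]
ft_force: [-0.2, -3.2, 6.4]
width: 0.0391
```

```bash
python3 -c "
from tips import *
st()"
```

```text
t 27.25 p [ 0.5771 -0.1499  0.0329] rpy [3.1386e+00 1.8000e-03 1.6370e+00] F [-0.2 -3.2  6.4] M [-0.7   0.04  0.06] w 0.0391 j [-0.38  0.61 -0.25  0.71 -0.    1.13]
```

Call:
move_arm(translation=[[5,0,0],[6,0,0],[6,0,0],[6,0,0],[6,0,0],[6,0,0],[4,0,0],[1,0,0]], twist=[[0,0,0],[0,0,0],[0,0,0],[0,0,0],[0,0,0],[0,0,0],[0,0,0],[0,0,0]], hand=[-0.6,-0.6,-0.6,-0.6,-0.6,-0.6,-0.6,-0.6])

```text
time: 28.25
tool_pos: [0.5744, -0.1101, 0.0329]
tcp_rot: [3.139, 0.002, 1.637]
ft_force: [-0.4, -3.7, 6.2]
width: 0.0391
```

```bash
python3 -c "
from tips import *
st();c=cap('top','t17');cap('side','s17')
cv2.imwrite('pics/t17z.png',cv2.resize(c['pixels'][170:240,200:300,::-1],None,fx=7,fy=7,interpolation=cv2.INTER_CUBIC))"
```

```text
t 28.25 p [ 0.5744 -0.1101  0.0329] rpy [3.1386e+00 1.9000e-03 1.6369e+00] F [-0.4 -3.7  6.2] M [-0.79  0.14  0.09] w 0.0391 j [-0.31  0.6  -0.28  0.69 -0.    1.19]
```

View pics/t17z.png

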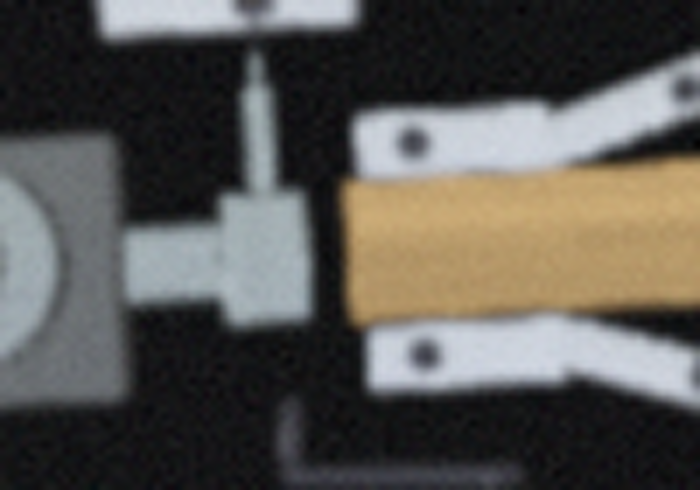

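Gap of about 10 mm (stop face at 312, rail front at 347 in the zoom). Moving slowly from here.

Call:
move_arm(translation=[[1,0,0],[1.5,0,0],[1.5,0,0],[1,0,0],[1,0,0],[0.5,0,0],[0.5,0,0],[0.5,0,0]], twist=[[0,0,0],[0,0,0],[0,0,0],[0,0,0],[0,0,0],[0,0,0],[0,0,0],[0,0,0]], hand=[-0.6,-0.6,-0.6,-0.6,-0.6,-0.6,-0.6,-0.6])

```text
time: 29.35
tool_pos: [0.5739, -0.1029, 0.0329]
tcp_rot: [3.139, 0.002, 1.637]
ft_force: [-0.1, -4.2, 6.2]
width: 0.0392
```

```bash
python3 -c "
from tips import *
st();c=cap('top','t18')
cv2.imwrite('pics/t18z.png',cv2.resize(c['pixels'][170:240,200:300,::-1],None,fx=7,fy=7,interpolation=cv2.INTER_CUBIC))"
```

```text
t 29.35 p [ 0.5739 -0.1029  0.0329] rpy [3.1386e+00 1.9000e-03 1.6366e+00] F [-0.1 -4.2  6.2] M [-0.79  0.01  0.06] w 0.0392 j [-0.3   0.59 -0.29  0.69 -0.    1.2 ]
```

View pics/t18z.png

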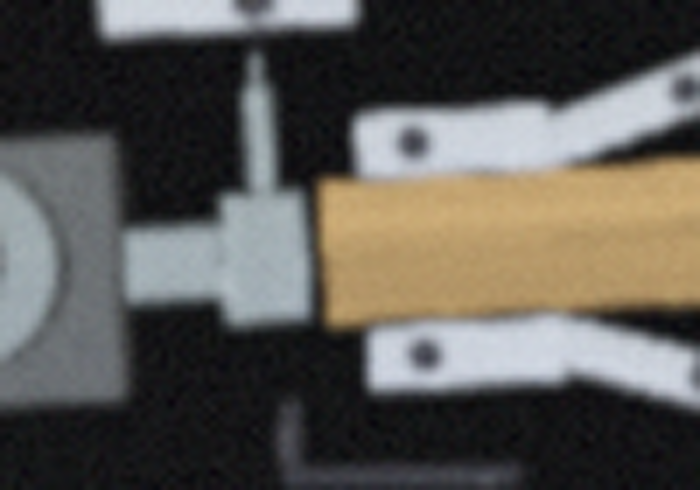

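About 2.5 mm remains, and the sliding drag is about 4 N.

Call:
move_arm(translation=[[0.3,0,0],[0.3,0,0],[0.3,0,0],[0.3,0,0],[0.2,0,0],[0.2,0,0],[0.2,0,0],[0.2,0,0]], twist=[[0,0,0],[0,0,0],[0,0,0],[0,0,0],[0,0,0],[0,0,0],[0,0,0],[0,0,0]], hand=[-0.6,-0.6,-0.6,-0.6,-0.6,-0.6,-0.6,-0.6])

```text
time: 30.4
tool_pos: [0.5738, -0.1009, 0.0329]
tcp_rot: [3.139, 0.002, 1.637]
ft_force: [-0.3, -4.3, 6.9]
width: 0.0392
```

Call:
move_arm(translation=[[0.2,0,0],[0.2,0,0],[0,0,0],[0,0,0],[0,0,0],[0,0,0],[0,0,0],[0,0,0]], twist=[[0,0,0],[0,0,0],[0,0,0],[0,0,0],[0,0,0],[0,0,0],[0,0,0],[0,0,0]], hand=[-0.6,-0.6,-0.6,-0.6,-0.6,-0.6,-0.6,-0.6])

```text
time: 31.4
tool_pos: [0.5738, -0.1005, 0.0329]
tcp_rot: [3.139, 0.002, 1.637]
ft_force: [-0.2, -4.3, 7.2]
width: 0.0392
```

```bash
python3 -c "
from tips import *
st()"
```

```text
t 31.4 p [ 0.5738 -0.1005  0.0329] rpy [3.1385e+00 1.9000e-03 1.6366e+00] F [-0.2 -4.3  7.2] M [-0.78  0.14  0.03] w 0.0392 j [-0.3   0.59 -0.29  0.69 -0.    1.21]
```

Call:
move_arm(translation=[[0.2,0,0],[0.1,0,0],[0.1,0,0],[0.1,0,0],[0.1,0,0],[0.1,0,0],[0.1,0,0],[0,0,0]], twist=[[0,0,0],[0,0,0],[0,0,0],[0,0,0],[0,0,0],[0,0,0],[0,0,0],[0,0,0]], hand=[-0.6,-0.6,-0.6,-0.6,-0.6,-0.6,-0.6,-0.6])

```text
time: 32.4
tool_pos: [0.5738, -0.0997, 0.0329]
tcp_rot: [3.139, 0.002, 1.637]
ft_force: [0.2, -3.7, 5.8]
width: 0.0391
```

```bash
python3 -c "
from tips import *
c=cap('top','t19');st();cap('side','s19')
cv2.imwrite('pics/t19z.png',cv2.resize(c['pixels'][170:240,200:300,::-1],None,fx=7,fy=7,interpolation=cv2.INTER_CUBIC))
cv2.imwrite('pics/s19z.png',cv2.resize(load('s19')['pixels'][180:260,200:300,::-1],None,fx=7,fy=7,interpolation=cv2.INTER_CUBIC))"
```

```text
t 32.45 p [ 0.5737 -0.0997  0.0329] rpy [3.1386e+00 1.9000e-03 1.6366e+00] F [-0.3 -4.   6.8] M [-0.75  0.08 -0.01] w 0.039 j [-0.3   0.59 -0.29  0.69 -0.    1.21]
```

View pics/t19z.png

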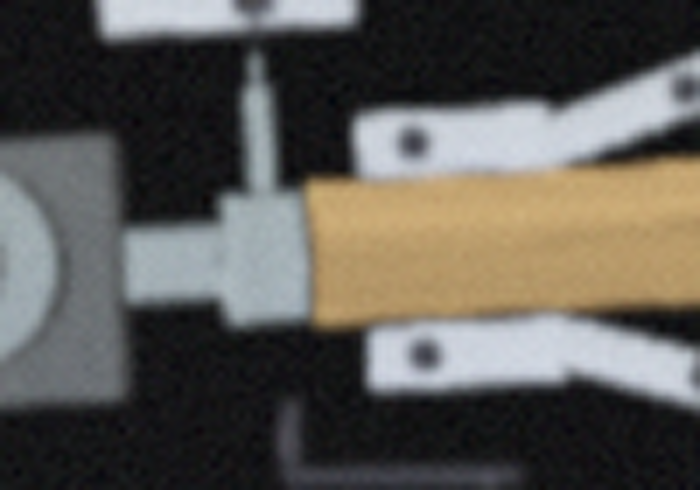

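View pics/s19z.png

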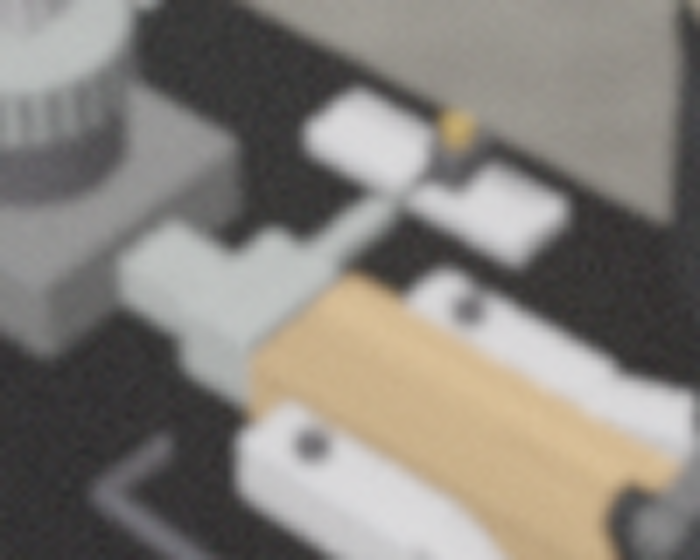

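The rail looks to be at the face, but the force hasn't risen yet. I'll creep on in 0.1 mm steps.

Call:
move_arm(translation=[[0.1,0,0],[0.1,0,0],[0.1,0,0],[0.1,0,0],[0.1,0,0],[0,0,0],[0,0,0],[0,0,0]], twist=[[0,0,0],[0,0,0],[0,0,0],[0,0,0],[0,0,0],[0,0,0],[0,0,0],[0,0,0]], hand=[-0.6,-0.6,-0.6,-0.6,-0.6,-0.6,-0.6,-0.6])

```text
time: 33.5
tool_pos: [0.5737, -0.0992, 0.0329]
tcp_rot: [3.139, 0.002, 1.637]
ft_force: [1.1, -3.9, 6.5]
width: 0.0387
```

```bash
python3 -c "
from tips import *
st()"
```

```text
t 33.5 p [ 0.5737 -0.0992  0.0329] rpy [3.1385e+00 1.9000e-03 1.6366e+00] F [ 1.1 -3.9  6.5] M [-0.8   0.13  0.03] w 0.0387 j [-0.3   0.59 -0.29  0.69 -0.    1.21]
```

Call:
move_arm(translation=[[0.1,0,0],[0.1,0,0],[0.1,0,0],[0.1,0,0],[0.1,0,0],[0,0,0],[0,0,0],[0,0,0]], twist=[[0,0,0],[0,0,0],[0,0,0],[0,0,0],[0,0,0],[0,0,0],[0,0,0],[0,0,0]], hand=[-0.6,-0.6,-0.6,-0.6,-0.6,-0.6,-0.6,-0.6])

```text
time: 34.5
tool_pos: [0.5737, -0.0987, 0.0329]
tcp_rot: [3.139, 0.002, 1.637]
ft_force: [-0.6, -4.2, 6.8]
width: 0.039
```

```bash
python3 -c "
from tips import *
st();c=cap('top','t20')
cv2.imwrite('pics/t20z.png',cv2.resize(c['pixels'][170:240,200:300,::-1],None,fx=7,fy=7,interpolation=cv2.INTER_CUBIC))"
```

```text
t 34.5 p [ 0.5737 -0.0987  0.0329] rpy [3.1385e+00 1.9000e-03 1.6365e+00] F [-0.6 -4.2  6.8] M [-0.8   0.08  0.06] w 0.039 j [-0.3   0.59 -0.29  0.69 -0.    1.21]
```

View pics/t20z.png

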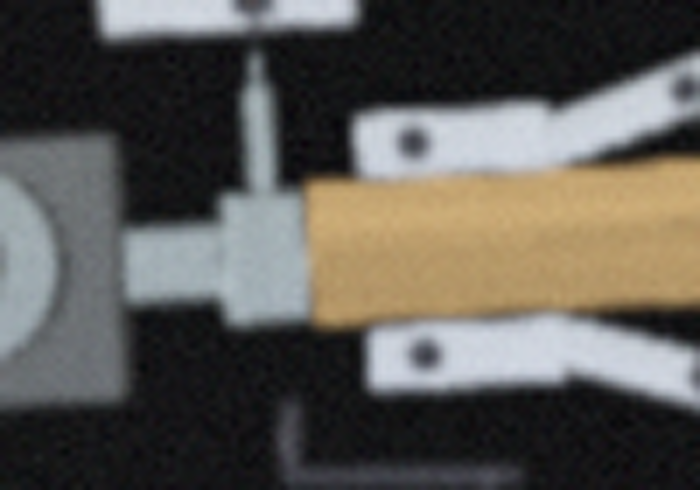

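```bash
python3 -c "
from tips import *
c=cap('wrist','w20');st()
def edge(c):
    im=c['pixels'].astype(int); s=im[:,:,0]-im[:,:,2]
    col=s[150:330,235:280].mean(1); d=np.diff(col); k=np.argmin(d); 
    seg=d[k-2:k+3]; return 150+.5+(np.arange(k-2,k+3)*seg).sum()/seg.sum()
for t in('w15','w16','w20'): print(t,edge(load(t)))
for t in('t18','t19','t20'):
    im=load(t)['pixels'].astype(int); s=(im[:,:,0]-im[:,:,2])[198:214].mean(0)
    d=np.diff(s)[238:256];print(t,(np.arange(238,256)*np.clip(d,2,None)).sum()/np.clip(d,2,None).sum(), s[238:256].round().astype(int))
"
```

```text
t 34.6 p [ 0.5736 -0.0987  0.0329] rpy [3.1386e+00 1.9000e-03 1.6366e+00] F [ 0.2 -3.4  7.5] M [-0.79  0.1   0.08] w 0.0389 j [-0.3   0.59 -0.29  0.69 -0.    1.21]
w15 293.120358001603
w16 293.1966532797858
w20 292.9502782482458
t18 245.15424700364773 [-17 -17 -17 -17 -17 -14  -5  30  64  76  79  79  79  78  79  79  78  79]
t19 244.29782937910147 [-17 -18 -17 -17 -16  -4  35  72  79  79  78  79  79  78  79  79  78  78]
t20 244.07274590163934 [-17 -17 -17 -17 -15   8  51  75  79  80  80  78  79  78  78  78  79  80]
```

The rail has not slipped in the grip (rear edge at row 293, unchanged) and is still advancing. I'll keep creeping.

Call:
move_arm(translation=[[0.1,0,0],[0.1,0,0],[0.1,0,0],[0.1,0,0],[0.1,0,0],[0,0,0],[0,0,0],[0,0,0]], twist=[[0,0,0],[0,0,0],[0,0,0],[0,0,0],[0,0,0],[0,0,0],[0,0,0],[0,0,0]], hand=[-0.6,-0.6,-0.6,-0.6,-0.6,-0.6,-0.6,-0.6])

```text
time: 35.6
tool_pos: [0.5737, -0.0985, 0.0329]
tcp_rot: [3.139, 0.002, 1.636]
ft_force: [0.4, -4.9, 6.3]
width: 0.0391
```

```bash
python3 -c "
from tips import *
st()"
```

```text
t 35.6 p [ 0.5737 -0.0985  0.0329] rpy [3.1386e+00 2.4000e-03 1.6364e+00] F [ 0.4 -4.9  6.3] M [-1.01  0.12  0.09] w 0.0391 j [-0.29  0.59 -0.29  0.69 -0.    1.21]
```

Contact is starting: 0.2 mm moved of 0.5 commanded, and the moment is up. One small push more.

Call:
move_arm(translation=[[0.1,0,0],[0.1,0,0],[0.1,0,0],[0,0,0],[0,0,0],[0,0,0],[0,0,0],[0,0,0]], twist=[[0,0,0],[0,0,0],[0,0,0],[0,0,0],[0,0,0],[0,0,0],[0,0,0],[0,0,0]], hand=[-0.6,-0.6,-0.6,-0.6,-0.6,-0.6,-0.6,-0.6])

```text
time: 36.6
tool_pos: [0.5737, -0.0985, 0.0329]
tcp_rot: [3.139, 0.003, 1.636]
ft_force: [0.3, -6.4, 5.7]
width: 0.0389
```

```bash
python3 -c "
from tips import *
st()"
```

```text
t 36.6 p [ 0.5737 -0.0985  0.0329] rpy [3.1386e+00 2.9000e-03 1.6363e+00] F [ 0.3 -6.4  5.7] M [-1.26  0.08  0.08] w 0.0389 j [-0.29  0.59 -0.29  0.69 -0.    1.21]
```

Contact confirmed: the arm is stalled and the drag rose from 4.2 to 6.4 N. I'll open part way to stay clear of the guides, then lift.

Call:
move_arm(translation=[[0,0,0],[0,0,0],[0,0,0],[0,0,0],[0,0,-15],[0,0,-25],[0,0,-30],[0,0,-30]], twist=[[0,0,0],[0,0,0],[0,0,0],[0,0,0],[0,0,0],[0,0,0],[0,0,0],[0,0,0]], hand=[0.15,0.15,0.15,0.15,0.15,0.15,0.15,0.15])

```text
time: 37.6
tool_pos: [0.5729, -0.0974, 0.1343]
tcp_rot: [3.139, 0.0, 1.637]
ft_force: [-0.0, -0.5, 0.4]
width: 0.0492
```

```bash
python3 -c "
from tips import *
st();cap('wrist','w21');zoom('w21',200,0,150,110,5);c=cap('top','t21')
cv2.imwrite('pics/t21z.png',cv2.resize(c['pixels'][170:240,200:300,::-1],None,fx=7,fy=7,interpolation=cv2.INTER_CUBIC))"
```

```text
t 37.6 p [ 0.5729 -0.0974  0.1343] rpy [3.1390e+00 5.0000e-04 1.6368e+00] F [-0.  -0.5  0.4] M [ 0.02 -0.04  0.04] w 0.0492 j [-0.29  0.48 -0.18  0.91  0.    1.21]
```

View pics/w21.png

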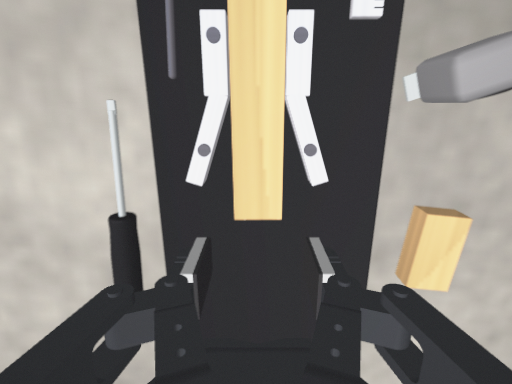

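View pics/t21z.png

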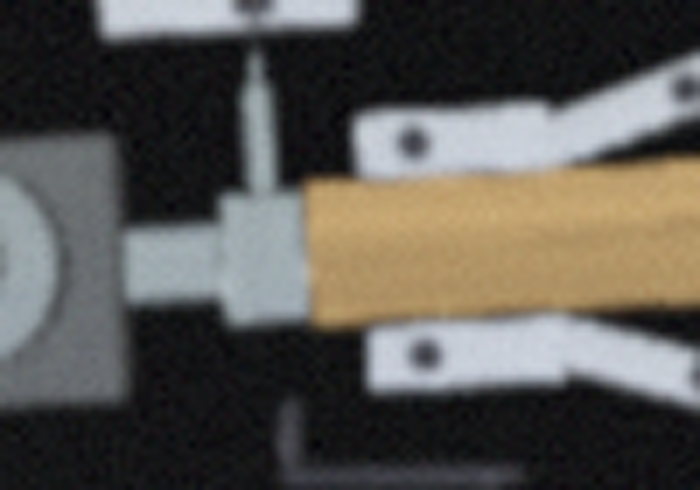

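The rail is inserted and free. For a last check I'll go back to the earlier view of the stop.

Call:
move_arm(translation=[[10,1,-4],[15,2,-4],[18,2,-4],[20,3,-4],[20,3,-4],[16,3,0],[7,2,0],[0,0,0]], twist=[[0,0,0],[0,0,0],[0,0,0],[0,0,0],[0,0,0],[0,0,0],[0,0,0],[0,0,0]], hand=[0.15,0.15,0.15,0.15,0.15,0.15,0.15,0.15])

```text
time: 38.7
tool_pos: [0.5818, 0.0098, 0.1521]
tcp_rot: [3.14, 0.0, 1.637]
ft_force: [-0.6, -1.3, -0.4]
width: 0.049
```

```bash
python3 -c "
from tips import *
st();c=cap('wrist','w22');cap('side','s22');cv2.imwrite('pics/w22z.png',cv2.resize(c['pixels'][60:180,190:350,::-1],None,fx=5,fy=5,interpolation=cv2.INTER_CUBIC))"
```

```text
t 38.7 p [0.5818 0.0098 0.1521] rpy [3.1401e+00 4.0000e-04 1.6374e+00] F [-0.6 -1.3 -0.4] M [ 0.04  0.01 -0.01] w 0.049 j [-0.11  0.46 -0.15  0.96 -0.    1.4 ]
```

View pics/w22z.png

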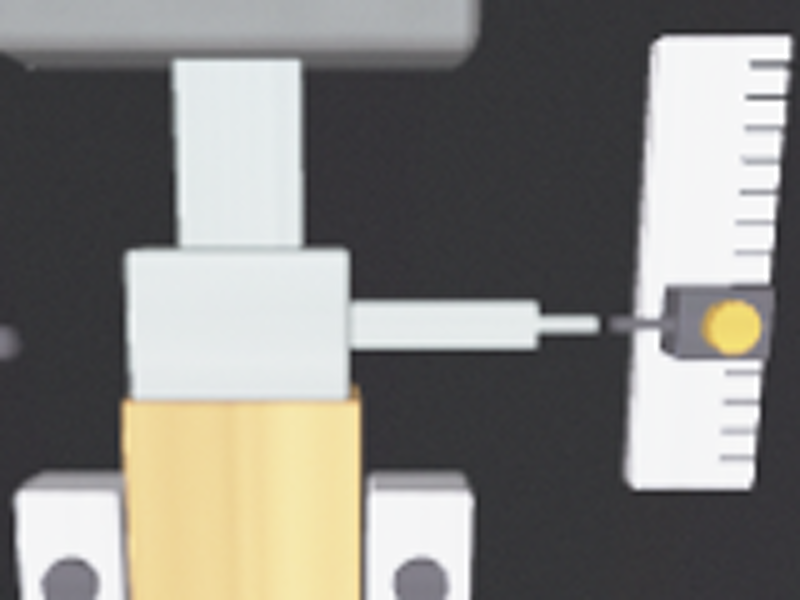

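View pics/s22.png

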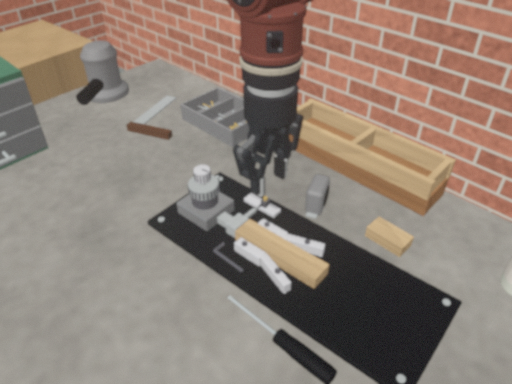

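The rail sits flush on the stop face and both tips are at row 323. As a last check I'll compare the ring lug with the first top view.

```bash
python3 -c "
from tips import *
a=load('top0')['pixels'][175:235,165:225,::-1];b=load('t21')['pixels'][175:235,165:225,::-1]
cv2.imwrite('pics/cmp.png',cv2.resize(np.hstack([a,b]),None,fx=6,fy=6,interpolation=cv2.INTER_CUBIC))
for t in('top0','t21','t16'):
    g=load(t)['pixels'][186:193,184:202].astype(int).sum(2)/3; w=np.clip(g-110,0,None); print(t,[round((np.arange(184,202)*r).sum()/max(r.sum(),1),2) for r in w])"
```

```text
top0 [np.float64(0.0), np.float64(0.0), np.float64(193.15), np.float64(192.98), np.float64(192.98), np.float64(193.15), np.float64(192.82)]
t21 [np.float64(0.0), np.float64(0.0), np.float64(192.91), np.float64(192.81), np.float64(192.89), np.float64(193.14), np.float64(193.29)]
t16 [np.float64(0.0), np.float64(0.0), np.float64(192.85), np.float64(192.88), np.float64(192.93), np.float64(193.0), np.float64(193.08)]
```

View pics/cmp.png

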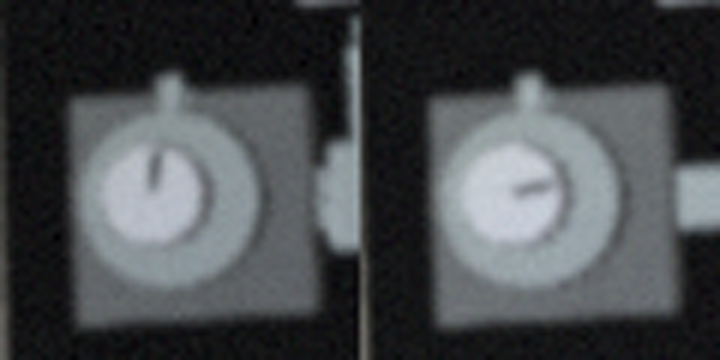

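```bash
python3 -c "
from h import *
print(manip.job_done())"
```

```text
the job is handed in; nothing more can be done
None
```

The stop is set to the index pointer, the lock ring is tight again, and the wooden rail rests against the stop face, released. I handed the job in at about 39 s of the 69 s allowed.

**What I did:** I loosened the ring by about 1.13 rad and turned the knob clockwise by about 1.2 rad. I then tightened the ring in two goes, because the pads slipped at the end of the first. The second go reached 2.4 N m, well above the 0.55 N m of friction. I then slid the rail in to gentle contact, let go and lifted clear.

**Last checks:**
- **Pointer tips:** they agreed to about 0.2 mm in y after tightening, and no offset was visible in the final picture.
- **Rail:** its front was flush with the stop face, with no visible gap.
- **Lock ring:** the lug was within about 0.01 rad of its starting tight position in the top view.
- **Other objects:** the arm kept clear of the index pointer and the loose objects. They looked undisturbed in the last pictures, but I did not measure their positions again.

**Checks that disagreed:**
- **First tip distance:** the first, distant wrist view gave 21.9 mm between the tips, but a closer view gave 24.5 mm. I used the closer one.
- **Lug angle:** one oblique wrist view put the lug about 0.05 rad off tight. The repeat tightening and the top view did not bear that out.

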